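Date-stamp a carton on the screw-table stamping stand

ROBOT

A 6-joint arm with a two-finger parallel gripper is mounted at the origin on a cart in front of the work surface, level with it; the furniture and walls round the work are solid. World frame = base frame: x ahead of the robot, y to its left, z up, the work surface at z = 0. Lengths are in m, angles in rad, forces in N, time in s.
With the tool pointing down it reaches from about 0.375 to 0.975 m from the base axis. Payload 3.8 kg.
Tool frame: the origin (TCP) lies between the finger pads, 19 mm behind the fingertips; this is the grasp point; z points along the fingers, y is the line along which they close (so a half turn about z gives the same grasp; the last joint's range is limited). The gripper opens to 88 mm and grips with 3 to 60 N. Pads are 18 mm wide; open, the fingers measure 123 mm over their backs; the gripper's body (75 mm by 187 mm) begins 45 mm behind the grasp point.
Start: joints at [1.172, 0.264, 1.604, -0, 1.274, -0.037], TCP at [0.239, 0.631, 0.257] pointing down, gripper open.
Joint ranges: [-2.63, 2.63], [-0.94, 2.18], [0.31, 2.57], [-1.31, 4.45], [0, 2.66], [-2.55, 2.55]. Speed limits (rad/s): [2.57, 2.57, 3.14, 3.14, 3.14, 3.14].

INTERFACE

Orientations are given as a unit quaternion [x, y, z, w].
In Python, from workcell import arm, vision gives the robot as it stands.
- The arm moves only by the tool apply_moves, never from a script. Its argument "motion" is a list of rows, each an object of numbers: "dx", "dy", "dz": the shift along the tool's x, y, z in cm; "rx", "ry", "rz": the turn, a rotation vector about the tool's x, y, z in rad; "grip": the closure in counts, from 0 (fully open) to 255 (shut). A call has 1 to 8 rows; each row is the pose to reach, as a shift and turn from the pose commanded when the call began, along the tool's axes at that moment; what a row does not reach only later rows make up. A row lasts 1/8 s, in which the tool goes at most 62.5 mm and 10.7 degrees, less where a joint would pass 70% of its speed; a pose out of reach is approached as far as the arm can. A call with a gripper value outside its range is refused whole. The fingers move at their own pace and stop on an object; "squeeze" is the grip in N (left out, the last holds). Time passes only in rows, so rows that repeat a pose let the fingers close. It gives the time, the measured TCP pose, the force, the opening and the grip force at its end, in the units of the state.
- arm.get_state(): the state, without advancing time (a new reading comes with each control period).
- vision.get_image(name): name is "scene" or "side" or "wrist"; returns the picture (400x640x3 uint8, red, green, blue); there is no depth.
- vision.get_calibration(name): a dict with "mtx" (3x3 intrinsics, pixels), "R" (3x3) and "t" (3): a world point X has camera coordinates R X + t. Camera axes: x right, y down, z forward; pixel columns grow to the right and rows downward; lengths in m; the calibration is good to about 2 mm. The wrist camera is an equidistant fisheye: a pixel r from the principal point sees the ray r / f radians off the axis. A picture is of the moment at which its call begins: read the wrist's pose just before it. get_calibration takes no time and is no camera call; for the wrist camera it gives the pose at the moment of the call.
- arm.close_job(): hands the job in; it is judged then, once.
The state is a dict: "time_s": time; "q": joint angles; "joint_vel": joint speeds; "tau": joint torques, N m; "eef_pos": TCP position; "tool_rot": TCP orientation; "wrist_force": force on the tool from outside, world axes, zero at the start; "torque": the same for the moment, N m; "finger_gap": opening from 0.0 (shut) to 1.0 (fully open); "grasp_force": force on a finger pad.
Only numpy, scipy, OpenCV 4.12 (cv2) and the standard library are available. Lean on these libraries where they do the work, as an engineer would, in place of code of your own. Each camera call takes 0.05 s, during which the arm holds its last target. There are 200 camera calls.

TASK

Take the red-and-white carton out of the tray, without displacing the yellow one, and lay it flat in the holder on the stamping stand's sliding table. Crank the handwheel until the table's red pointer stands within the width of the yellow tab on the scale, and only then press the stamp down onto the carton and let it spring back up, leaving the carton in the holder and the pointer at the tab.

Things in the scene. Friction and masses are not known exactly. Their poses are not given: they have to be found in the camera images.
- red_carton: White carton with red bands, 50 x 140 x 45 mm (x, y, z), about 50 to 80 g, lying in one of the two compartments of the tray (which one varies). Origin: centre of its underside; z up. Grasp it across the 50 mm side (its x axis) from above; with the TCP about 32 mm over its underside the fingers clear the tray's rims and divider.
- yellow_carton: Yellow carton, 60 x 115 x 30 mm, in the tray's other compartment, long side along the tray's y; stays there. Origin: centre of its underside. About 30 mm or more is free between the two cartons.
- tray: Fixed grey tray, 208 x 166 mm, walls and divider only 12 mm high over its underside (4 mm thick), floor 4 mm thick. Two compartments side by side along its x, each 98 x 158 mm. Origin: centre of its underside, 4 mm over the desk.
- stand: Fixed stamping stand on the desk, 450 mm long (its y axis, left-right for the robot), 205 mm deep, grey base 28 mm high. Origin: desk level, middle of its length. Left end (+y): gearbox with the handwheel. Right part (y = -80 mm): the stamp on an arm from a column at the back (x = +99 mm, top of column 193 mm). Yaw varies a little.
- nest (a point): Centre of the holder's floor on the sliding table, 66 mm over the desk; axes as the stand's. The carton goes in with its LONG side along nest x, either way round, its origin at this point. Inside 148 x 55 mm; steel guides at both ends and the four corners, 10 mm upright then flared 9 mm more, lead it in from 5 mm off; the middle 100 mm of the long sides is open for the fingers.
- table (a joint): Position of the sliding table along its rods, m: 0 = far left, grows as it moves right (stand's -y) toward the stamp, up to 0.165. Driven only by the handwheel (the screw does not yield to a push on the table).
- pointer (a point): Tip of the red pointer on the front of the table, over the scale; it moves with the table. It is in line with the middle of the nest (98 mm in front of it).
- tab_mark (a point): The point, at the pointer tip's height, on the centre line (a black line) of the yellow tab: axes parallel to the stand's. The job is to bring the pointer to this point along the stand's y, within 3 mm.
- tab: Yellow setting tab, 6 mm wide (y), 19 mm deep, 11 mm tall, clipped to the scale (5 mm graduations) at the front edge of the stand, to the right. Fixed; where on the scale varies. Its axes are parallel to the stand's. Its origin is not on the tab itself but level with the desk on the stand's long centre line, 98 mm behind tab_mark, at the same y along the stand.
- crank (a joint): Handwheel angle, rad, growing as the wheel turns CLOCKWISE seen from above. One turn clockwise moves the table 40 mm to the right (table = crank x 0.0064 m/rad), counter-clockwise back again; about 2.3 to 3.4 turns clockwise are needed. It stays where it is left: a turning force of about 4 to 5 N at the knob is needed to move it. Range 0 to 25.9.
- wheel_axis (a point): Point on the handwheel's vertical axis, at the height of the middle of the crank knob (124 mm over the desk). Wheel: black, three spokes, 116 mm across, rim top 97 mm over the desk, hub top 104 mm.
- knob_grip (a point): Middle of the upright black crank knob on the wheel's rim, 48 mm from the wheel's axis; the knob is 22 mm in diameter and stands from 100 to 143 mm over the desk. It spins freely on its own pin, so it can be held in a fixed gripper orientation and carried round the axis in a circle. Fingertips clear the rim with the TCP at this point.
- die: Rubber die of the spring-return date stamp at the right of the stand, 36 x 22 mm. Origin: centre of its underside, 121 mm over the desk when up, 10 mm over the top of a seated carton that is beneath it. It is cushioned: it yields about 0.7 mm per N.
- stamp_top (a point): Centre of the top of the stamp's red palm knob (44 mm across), 212 mm over the desk when up. Press it straight down with closed fingers: its spring takes about 3 N to start and 4 N after the 10 mm of travel at which the die meets the carton; press on to 12 or 13 mm (8 to 10 N in all), so that 2 N or more come on the carton, which makes the print. 16 mm at most. It springs back by itself.

How it is judged:
On the way, in this order (a step that is already met when the one before it is completed fails the run):
1. the red-and-white carton lies flat in the holder on the table (x of red_carton in the frame of nest between -0.006 and 0.006 m and y of red_carton in the frame of nest between -0.006 and 0.006 m and z of red_carton in the frame of nest between -0.003 and 0.004 m and angle between red_carton's own z axis and vertical below 0.06 rad and angle between the y axis of red_carton and the x axis of nest, either way round below 0.08 rad), for 0.2 s.
2. the table has been cranked until its pointer is within the width of the yellow tab, the carton still in the holder (all of step 1 and y of pointer in the frame of tab_mark between -0.003 and 0.003 m and velocity of joint crank between -0.1 and 0.1 rad/s), for 0.3 s.
3. the stamp is pressed onto the carton with the pointer at the tab (y of pointer in the frame of tab_mark between -0.003 and 0.003 m and contact force between die and red_carton above 1.5 N), for 0.04 s.
At the end, for the whole second after the job is handed in: The red-and-white carton lies flat in the holder (within 6 mm of its centre, square to it), the pointer is within 3 mm of the tab's centre line, the stamp has been pressed on the carton there and is back up to within 3 mm, and everything is at rest (all of step 2 and z of stamp_top in the frame of stand above 0.209 m and linear speed of red_carton below 0.02 m/s); the robot touches nothing.
It fails at once if the stamp touches the carton while the pointer is more than 4 mm from the tab's centre line (contact force between die and red_carton above 0.5 N and (y of pointer in the frame of tab_mark above 0.004 m or y of pointer in the frame of tab_mark below -0.004 m)).
It fails at once if the yellow carton is displaced by more than 30 mm (distance of yellow_carton from where it was at the start of the episode above 0.03 m).
It also fails if it takes over 72 s, if anything falls off the work surface, if the arm or the gripper's body presses on something with over 40 N, if the wrist force passes 120 N, or if a joint passes its speed limit or range.

## Working session

There is one attempt and no reset: what is moved stays moved. The work goes in short steps, Python scripts to look and compute and a tool call to move; the robot and the scene stay as the last step left them, time stands still between calls to the robot, and variables do not carry over. Pictures are saved under pics/ and viewed, at most 10 in all, crops included, and the job is handed in when it is done.

Besides the shell and the picture viewer there is one more tool, called after ">>>" as name(argument=value, ...), one argument or row to a line, values as JSON. apply_moves: Moves the arm, as the interface text tells. Its arguments: {"type":"object","properties":{"motion":{"type":"array","items":{"type":"object","properties":{"dx":{"type":"number"},"dy":{"type":"number"},"dz":{"type":"number"},"rx":{"type":"number"},"ry":{"type":"number"},"rz":{"type":"number"},"grip":{"type":"number"}}}},"squeeze":{"type":"number"}},"required":["motion"]}

```bash
mkdir -p pics; cat > h.py <<'E'
import numpy as np, cv2
from workcell import arm, vision
def snap(n,tag):
    c=vision.get_calibration(n); im=vision.get_image(n)
    np.savez(f'pics/{tag}.npz',im=im,**{k:np.array(c[k]) for k in('mtx','R','t')})
    cv2.imwrite(f'pics/{tag}.png',im[:,:,::-1]); return im,c
def load(tag): return np.load(f'pics/{tag}.npz')
def ray(c,u,v,fish=False):
    K=c['mtx']; x=(u-K[0][2])/K[0][0]; y=(v-K[1][2])/K[1][1]
    if fish:
        r=np.hypot(x,y); s=np.sin(r)/r if r>1e-9 else 1; d=np.array([x*s,y*s,np.cos(r)])
    else: d=np.array([x,y,1.])
    R=np.array(c['R']); d=R.T@d; return -R.T@np.array(c['t']), d/np.linalg.norm(d)
def onz(c,u,v,z,fish=False):
    o,d=ray(c,u,v,fish); return o+d*(z-o[2])/d[2]
def tri(rs):
    A=0;b=0
    for o,d in rs:
        P=np.eye(3)-np.outer(d,d); A=A+P; b=b+P@o
    p=np.linalg.solve(A,b); return p,[np.linalg.norm((np.eye(3)-np.outer(d,d))@(p-o)) for o,d in rs]
def proj(c,X,fish=False):
    p=np.array(c['R'])@X+np.array(c['t']); K=c['mtx']
    if fish:
        r=np.hypot(p[0],p[1]); th=np.arctan2(r,p[2]); x,y=p[:2]/r*th
    else: x,y=p[:2]/p[2]
    return np.array([K[0][0]*x+K[0][2],K[1][1]*y+K[1][2]])
E
python3 - <<'E'
from h import *
print(arm.get_state())
for n in('scene','side','wrist'):
    im,c=snap(n,n+'0'); print(n,c)
ims=[cv2.imread(f'pics/{n}0.png') for n in('scene','side')]
E
```

```text
{'time_s': 0.0, 'q': array([ 1.17211993e+00,  2.64759481e-01,  1.60534425e+00, -3.79290583e-06,
        1.27370333e+00, -3.69086426e-02]), 'joint_vel': array([-0.00021209,  0.00017384,  0.00045674,  0.00159788,  0.00029584,
       -0.00033964]), 'tau': array([ 3.33478411e-04, -5.02126551e+01, -3.56869698e+01,  7.29982182e-02,
        2.97106546e-02, -1.57491240e-04]), 'eef_pos': array([0.23865372, 0.63069807, 0.25609976]), 'tool_rot': array([ 1.79898440e-01,  9.83684566e-01, -1.08144029e-03, -2.37469032e-04]), 'wrist_force': array([ 0.22539969,  0.4067067 , -0.36672549]), 'torque': array([-0.03594597,  0.03623067,  0.0125784 ]), 'grasp_force': 0.0, 'finger_gap': 0.9985842793671632}
scene {'mtx': array([[364.69531252,   0.        , 323.23911077],
       [  0.        , 364.69531252, 200.20697796],
       [  0.        ,   0.        ,   1.        ]]), 'R': array([[ 0.90007312, -0.43545221,  0.01580372],
       [-0.2487116 , -0.54318726, -0.80192901],
       [ 0.35778614,  0.71786417, -0.59721027]]), 't': array([-0.42252503,  0.2836251 ,  0.73962661])}
side {'mtx': array([[449.0094477 ,   0.        , 325.19370756],
       [  0.        , 449.0094477 , 205.23359732],
       [  0.        ,   0.        ,   1.        ]]), 'R': array([[ 0.90813429, -0.41804408, -0.02304884],
       [-0.20620576, -0.39868025, -0.89360687],
       [ 0.36437795,  0.81626785, -0.4482583 ]]), 't': array([-0.41715231,  0.27334887,  0.86243163])}
wrist {'mtx': array([[309.70691629,   0.        , 322.82385971],
       [  0.        , 309.70691629, 202.85578218],
       [  0.        ,   0.        ,   1.        ]]), 'R': array([[ 0.35356304,  0.93540646, -0.00281588],
       [ 0.90408328, -0.34094793,  0.25765856],
       [ 0.24005542, -0.09364433, -0.96623193]]), 't': array([-0.67532347, -0.03501915,  0.38996621])}
```

View pics/scene0.png

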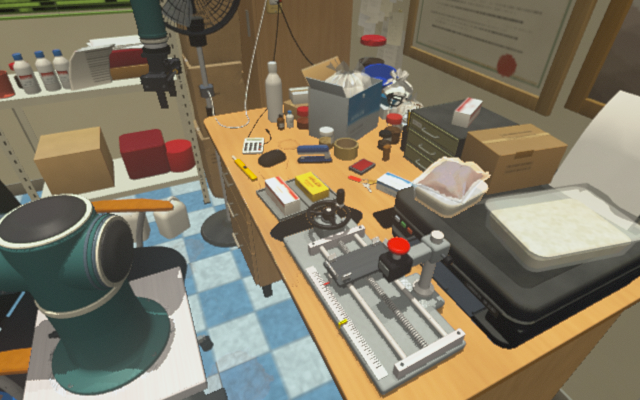

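View pics/side0.png

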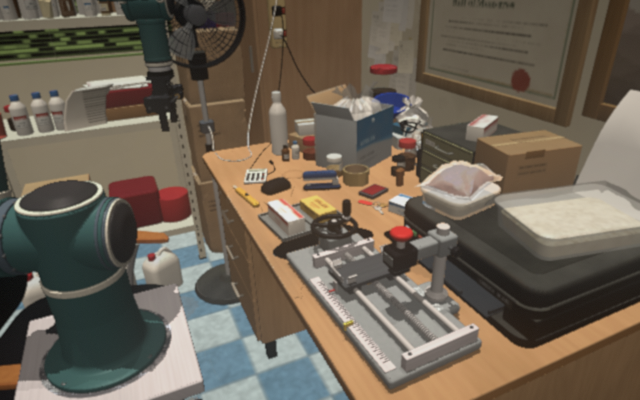

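View pics/wrist0.png

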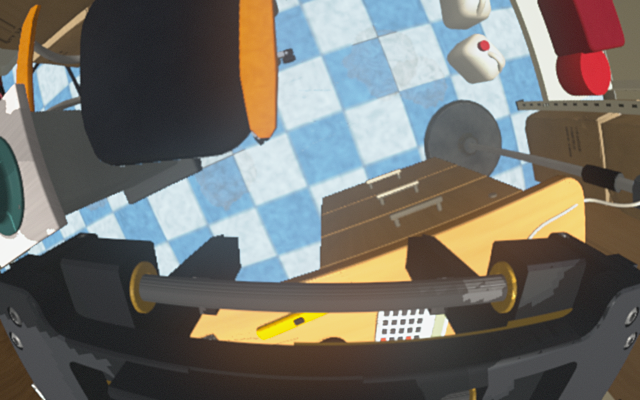

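The scene image shows the red carton (281,195), yellow carton (312,186), wheel (333,213) with its knob (341,196), the red stamp knob (398,246) and the yellow tab (343,322). The side image shows the same layout. The wrist image shows the gripper over the desk's left edge, with the camera looking toward the robot.

```bash
python3 - <<'E'
from h import *
S,D=load('scene0'),load('side0')
for n,a,b in [('stamp',(398,243),(401,233)),('knobtop',(341,192),(347,202)),('tab',(343,321),(349,322)),('redc',(281,190),(286,211)),('yel',(312,183),(317,205))]:
    p,e=tri([ray(S,*a),ray(D,*b)]); print(n,p.round(3),np.round(e,4))
for n,a,z in [('stamp',(398,240),.212),('knobtop',(341,191),.143),('tab',(343,319),.04),('redc',(279,188),.05),('redfar',(269,180),.053),('rednear',(291,209),.053),('yel',(312,183),.038),('standFL',(285,237),.028),('standFR',(383,388),.028)]:
    print(n,onz(S,*a,z).round(3))
W=load('wrist0'); st=arm.get_state(); o=-W['R'].T@W['t']; print('cam',o, W['R'][2])
from scipy.spatial.transform import Rotation as Ro
T=Ro.from_quat(st['tool_rot']).as_matrix(); print('cam in tool',T.T@(o-st['eef_pos']), T.round(3))
E
```

```text
stamp [ 0.541 -0.17   0.199] [0.0003 0.0003]
knobtop [0.561 0.09  0.145] [0.0008 0.0008]
tab [ 0.425 -0.183  0.042] [0.0006 0.0006]
redc [0.471 0.288 0.051] [0.0023 0.0023]
yel [0.57  0.292 0.045] [0.0011 0.0011]
stamp [ 0.537 -0.173  0.212]
knobtop [0.563 0.096 0.143]
tab [ 0.428 -0.177  0.04 ]
redc [0.467 0.302 0.05 ]
redfar [0.453 0.351 0.053]
rednear [0.461 0.188 0.053]
yel [0.576 0.301 0.038]
standFL [0.413 0.115 0.028]
standFR [ 0.429 -0.325  0.028]
cam [0.17681615 0.65628036 0.38391916] [ 0.24005542 -0.09364433 -0.96623193]
cam in tool [ 0.06692042  0.0016751  -0.1275469 ] [[-0.935  0.354 -0.001]
 [ 0.354  0.935 -0.002]
 [ 0.    -0.002 -1.   ]]
```

>>> apply_moves(
  motion=[
    {"dx":-39.6,"dy":-31,"rz":1.205},
    {"dx":-39.6,"dy":-31,"rz":1.205},
    {"dx":-39.6,"dy":-31,"rz":1.205},
    {"dx":-39.6,"dy":-31,"rz":1.205},
    {"dx":-39.6,"dy":-31,"rz":1.205},
    {"dx":-39.6,"dy":-31,"rz":1.205},
    {"dx":-39.6,"dy":-31,"rz":1.205},
    {"dx":-39.6,"dy":-31,"rz":1.205},
  ],
)

```text
schema error: expected keys dx, dy, dz, rx, ry, rz, grip
```

>>> apply_moves(
  motion=[
    {},
    {},
  ],
)

```text
schema error: expected keys dx, dy, dz, rx, ry, rz, grip
```

```bash
python3 - <<'E'
from h import *
s=arm.get_state();print(s['time_s'],s['eef_pos'],s['tool_rot'],s['joint_vel'].round(3))
snap('wrist','w1')
E
```

```text
0.15 [0.23872177 0.63081991 0.25636987] [ 1.79921564e-01  9.83680566e-01 -8.56971121e-04 -1.98705091e-04] [-0.001 -0.003 -0.003  0.    -0.    -0.002]
```

View pics/w1.png

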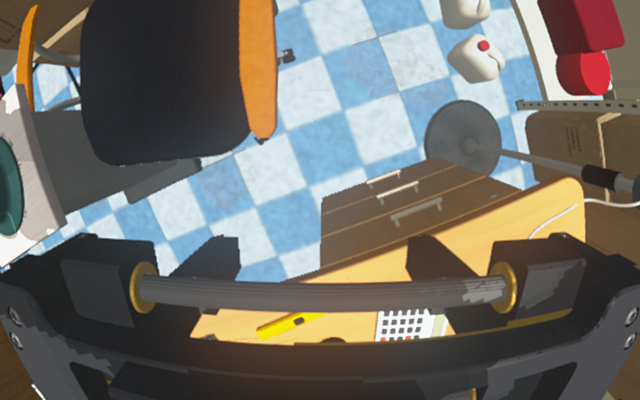

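The rows need all seven keys, so the move was refused. The picture is unchanged: the arm hasn't moved.

>>> apply_moves(
  motion=[
    {"dx":-39.6,"dy":-31,"dz":0,"rx":0,"ry":0,"rz":1.205,"grip":0},
    {"dx":-39.6,"dy":-31,"dz":0,"rx":0,"ry":0,"rz":1.205,"grip":0},
    {"dx":-39.6,"dy":-31,"dz":0,"rx":0,"ry":0,"rz":1.205,"grip":0},
    {"dx":-39.6,"dy":-31,"dz":0,"rx":0,"ry":0,"rz":1.205,"grip":0},
    {"dx":-39.6,"dy":-31,"dz":0,"rx":0,"ry":0,"rz":1.205,"grip":0},
    {"dx":-39.6,"dy":-31,"dz":0,"rx":0,"ry":0,"rz":1.205,"grip":0},
    {"dx":-39.6,"dy":-31,"dz":0,"rx":0,"ry":0,"rz":1.205,"grip":0},
    {"dx":-39.6,"dy":-31,"dz":0,"rx":0,"ry":0,"rz":1.205,"grip":0},
  ],
)

```text
time_s: 1.2
eef_pos: [0.4987, 0.2018, 0.2575]
tool_rot: [0.706, 0.708, 0.0, 0.0]
wrist_force: [0.1, 0.3, -0.7]
finger_gap: 1.001
grasp_force: 0.0
```

>>> apply_moves(
  motion=[
    {"dx":0,"dy":0,"dz":0,"rx":0,"ry":0,"rz":0,"grip":0},
    {"dx":0,"dy":0,"dz":0,"rx":0,"ry":0,"rz":0,"grip":0},
    {"dx":0,"dy":0,"dz":0,"rx":0,"ry":0,"rz":0,"grip":0},
  ],
)

```text
time_s: 1.58
eef_pos: [0.4973, 0.2049, 0.2573]
tool_rot: [0.705, 0.709, -0.0, -0.0]
wrist_force: [-0.1, 0.5, 0.1]
finger_gap: 1.003
grasp_force: 0.0
```

```bash
python3 - <<'E'
from h import *
s=arm.get_state();print(s['time_s'],s['eef_pos'],s['tool_rot'],s['joint_vel'].round(3))
snap('wrist','w2')
E
```

```text
1.575 [0.49732731 0.20487297 0.2572922 ] [ 7.05075510e-01  7.09132183e-01 -6.44359562e-05 -2.60462861e-04] [ 0.01  -0.002 -0.003 -0.002 -0.001 -0.002]
```

View pics/w2.png

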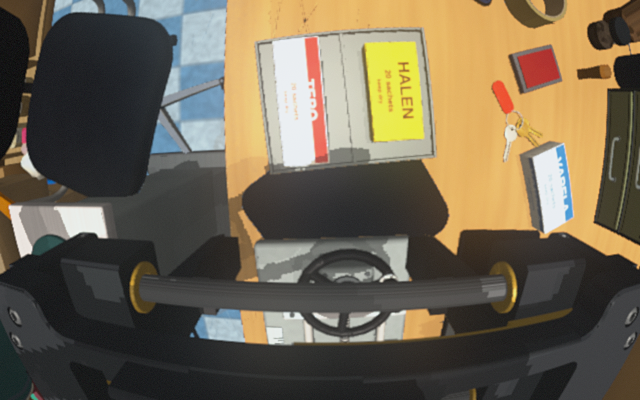

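Wrist view shows the red carton top with corners near (272,40), (318,37), (328,163), (283,167). The yellow carton spans (365–425, 41–143), and the wheel is at (345,290) behind the gripper.

```bash
python3 - <<'E'
from h import *
W,S,D=load('w2'),load('scene0'),load('side0')
def top(im,box,yel=False):
    h=cv2.cvtColor(im,cv2.COLOR_RGB2HSV); u0,v0,u1,v1=box
    red=((h[...,0]<8)|(h[...,0]>172))&(h[...,1]>130)&(h[...,2]>90)
    m=((h[...,1]<45)&(h[...,2]>222))|red
    z=np.zeros(m.shape,np.uint8); z[v0:v1,u0:u1]=m[v0:v1,u0:u1]*255
    z=cv2.morphologyEx(z,cv2.MORPH_CLOSE,np.ones((7,7)))
    z=cv2.morphologyEx(z,cv2.MORPH_OPEN,np.ones((3,3)))
    cs,_=cv2.findContours(z,0,2); c=max(cs,key=cv2.contourArea); return c,z
c,z=top(W['im'],(255,25,345,185)); r=cv2.minAreaRect(c); print(r, cv2.contourArea(c))
b=cv2.boxPoints(r)
hull=cv2.convexHull(c); ap=cv2.approxPolyDP(hull,6,True)[:,0]; print('poly',ap.tolist())
for Z in(.05,.053):
    P=np.array([onz(W,*p,Z,True) for p in ap]); print(P.round(4).tolist(),[np.linalg.norm(P[i]-P[i-1]).round(4) for i in range(len(P))],P.mean(0))
o=W['im'].copy(); cv2.polylines(o,[ap.reshape(-1,1,2)],True,(0,255,0),1)
a=cv2.resize(o[20:190,240:450],None,fx=2.4,fy=2.4,interpolation=2)
s=cv2.resize(S['im'][160:240,240:375],None,fx=4,fy=4,interpolation=2)
h=np.zeros((a.shape[0],0,3)); H=max(a.shape[0],s.shape[0]); f=lambda x:cv2.copyMakeBorder(x,0,H-x.shape[0],0,0,0)
s=cv2.resize(S['im'][165:225,245:335],None,fx=3.2,fy=3.2,interpolation=2)
cv2.imwrite('pics/c1.png',np.hstack([f(a),f(s)])[:,:,::-1])
E
```

```text
((300.4205017089844, 101.31716918945312), (127.6769790649414, 46.375267028808594), 84.9363784790039) 5540.0
poly [[318, 37], [326, 160], [285, 165], [273, 42]]
[[0.4907, 0.367, 0.05], [0.5002, 0.2314, 0.05], [0.4553, 0.2259, 0.05], [0.4422, 0.3624, 0.05]] [np.float64(0.0488), np.float64(0.1359), np.float64(0.0452), np.float64(0.1372)] [0.47209749 0.29667945 0.05      ]
[[0.4908, 0.3662, 0.053], [0.5001, 0.2318, 0.053], [0.4557, 0.2263, 0.053], [0.4427, 0.3616, 0.053]] [np.float64(0.0483), np.float64(0.1347), np.float64(0.0448), np.float64(0.136)] [0.47231782 0.29646499 0.053     ]
```

View pics/c1.png

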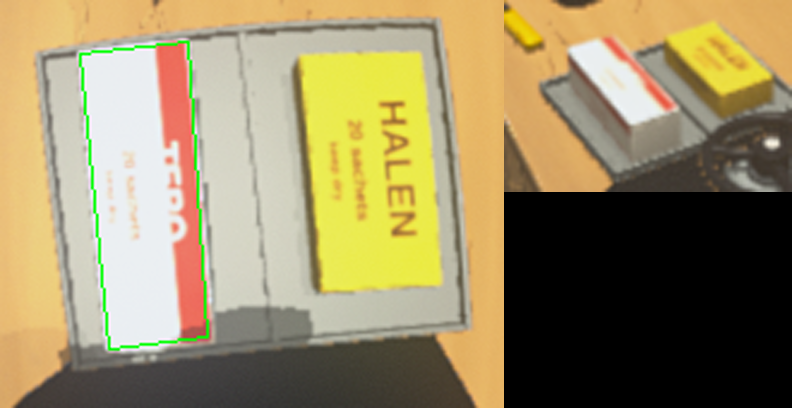

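Crop: the green outline fits the carton top. In the scene crop, the top corners map to scene pixels (266.6,177.5), (278.1,176.3), (300,198.4) and (283.8,204.1).

```bash
python3 - <<'E'
from h import *
W,S=load('w2'),load('scene0')
P=[]
for w,s in zip([(272.5,41.5),(318.5,36.5),(327.5,162),(284.5,166)],[(266.6,177.5),(278.1,176.3),(300,198.4),(283.8,204.1)]):
    p,e=tri([ray(W,*w,True),ray(S,*s)]); P.append(p); print(p.round(4),np.round(e,4))
P=np.array([onz(W,*w,.053,True) for w in [(272.5,41.5),(318.5,36.5),(327.5,162),(284.5,166)]])
c=P.mean(0); ax=(P[0]+P[1]-P[2]-P[3])[:2]; print('centre',c,'long axis angle',np.degrees(np.arctan2(ax[1],ax[0])),'sides',np.linalg.norm(P-np.roll(P,1,0),axis=1))
# stand front edge direction: scale base front/back edges in scene
for n,uv in [('scFL',(285,237)),('scFR',(383,388))]: print(n,onz(S,*uv,.028))
im=S['im'][215:400,260:470]; cv2.imwrite('pics/c2.png',cv2.resize(im,None,fx=3.2,fy=3.2,interpolation=2)[:,:,::-1])
E
```

```text
[0.4457 0.359  0.0601] [0.0027 0.0027]
[0.4901 0.3693 0.0456] [0.0012 0.0012]
[0.5031 0.2287 0.0491] [0.0013 0.0013]
[0.4537 0.2246 0.047 ] [0.0007 0.0007]
centre [0.47257765 0.29594573 0.053     ] long axis angle 94.90193241099703 sides [0.13767557 0.04939136 0.13750908 0.04683672]
scFL [0.41334006 0.1145481  0.028     ]
scFR [ 0.42875187 -0.32503243  0.028     ]
```

View pics/c2.png

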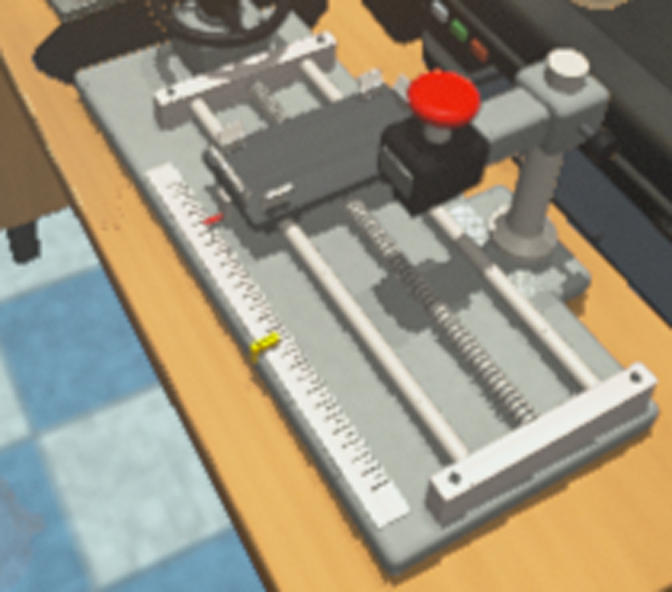

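Scene crop: the pointer tip is near scene (324,284), the tab near (343,322), and the stamp head on its arm. I'll look at the stand from above with the wrist camera.

>>> apply_moves(
  motion=[
    {"dx":-6,"dy":0,"dz":-5,"rx":0,"ry":0,"rz":0,"grip":0},
    {"dx":-40,"dy":0,"dz":-10,"rx":0,"ry":0,"rz":0,"grip":0},
    {"dx":-40,"dy":0,"dz":-10,"rx":0,"ry":0,"rz":0,"grip":0},
    {"dx":-40,"dy":0,"dz":-10,"rx":0,"ry":0,"rz":0,"grip":0},
    {"dx":-40,"dy":0,"dz":-10,"rx":0,"ry":0,"rz":0,"grip":0},
    {"dx":-40,"dy":0,"dz":-10,"rx":0,"ry":0,"rz":0,"grip":0},
    {"dx":-40,"dy":0,"dz":-10,"rx":0,"ry":0,"rz":0,"grip":0},
    {"dx":-40,"dy":0,"dz":-10,"rx":0,"ry":0,"rz":0,"grip":0},
  ],
)

```text
time_s: 2.62
eef_pos: [0.5001, -0.1978, 0.3579]
tool_rot: [0.706, 0.708, 0.0, 0.001]
wrist_force: [0.3, 1.5, -0.2]
finger_gap: 0.997
grasp_force: 0.0
```

>>> apply_moves(
  motion=[
    {"dx":0,"dy":0,"dz":0,"rx":0,"ry":0,"rz":0,"grip":0},
    {"dx":0,"dy":0,"dz":0,"rx":0,"ry":0,"rz":0,"grip":0},
    {"dx":0,"dy":0,"dz":0,"rx":0,"ry":0,"rz":0,"grip":0},
  ],
)

```text
time_s: 3.0
eef_pos: [0.4998, -0.1949, 0.3572]
tool_rot: [0.705, 0.709, 0.0, -0.0]
wrist_force: [0.6, 0.6, -0.3]
finger_gap: 0.995
grasp_force: 0.0
```

```bash
python3 - <<'E'
from h import *
s=arm.get_state();print(s['time_s'],s['eef_pos'],s['tool_rot'],s['joint_vel'].round(3))
im,c=snap('wrist','w3')
cv2.imwrite('pics/c3.png',cv2.resize(im[0:330,130:530],None,fx=1.8,fy=1.8,interpolation=2)[:,:,::-1])
E
```

```text
3.0 [ 0.49976714 -0.19486976  0.35721245] [ 7.04906129e-01  7.09300580e-01  6.93057549e-06 -1.92225309e-04] [-0.006  0.002 -0.004 -0.002  0.001 -0.004]
```

View pics/c3.png

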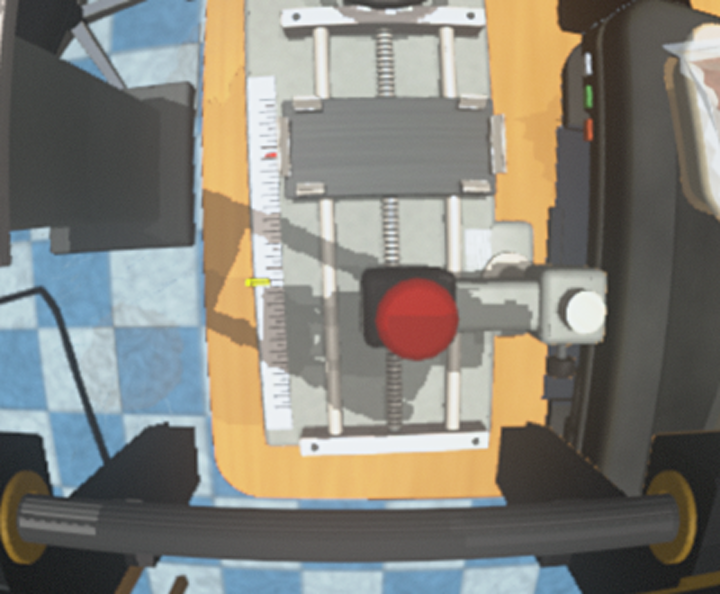

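Crop c3: pointer red mark at full-image (277,87), yellow tab (273,157), stamp knob (362,177). The holder's four corner guides are around (294,57), (398,57), (297,104), (401,104), with end guides at the left and right.

```bash
python3 - <<'E'
from h import *
W,S=load('w3'),load('scene0')
def blob(im,kind,box):
    h=cv2.cvtColor(im,cv2.COLOR_RGB2HSV); u0,v0,u1,v1=box
    m=((h[...,0]<8)|(h[...,0]>172)) if kind=='r' else (abs(h[...,0].astype(int)-28)<5)
    m=m&(h[...,1]>(120 if kind=='r' else 170))&(h[...,2]>90)
    z=np.zeros(m.shape,bool); z[v0:v1,u0:u1]=m[v0:v1,u0:u1]; v,u=np.nonzero(z)
    return u.mean(),v.mean(),u.min(),u.max(),v.min(),v.max(),len(u)
B={}
for n,k,bw,bs in [('pointer','r',(262,75,292,98),(315,275,335,290)),('tab','y',(262,148,285,165),(335,313,352,330)),('stamp','r',(330,140,395,210),(382,230,415,258))]:
    w=blob(W['im'],k,bw); s=blob(S['im'],k,bs); B[n]=w
    p,e=tri([ray(W,w[0],w[1],True),ray(S,s[0],s[1])]); print(n,np.round(w,1),np.round(s,1),p.round(4),np.round(e,4))
f=lambda x,y:(130+x/1.8,y/1.8)
pt=onz(W,B['pointer'][2]+.5,B['pointer'][1],.037,True)
tb=[onz(W,B['tab'][0],B['tab'][1],z,True) for z in(.036,.042)]
stp=onz(W,B['stamp'][0],B['stamp'][1],.210,True)
print('ptr',pt,'tab',tb,'stamp',stp)
G=np.array([onz(W,*f(*g),.08,True) for g in[(306,103),(471,102),(311,188),(476,186)]]); E=np.array([onz(W,*f(*g),.08,True) for g in[(284,147),(498,143)]])
print('guides',G.round(4).tolist(),G.mean(0)); print('ends',E.round(4).tolist(),E.mean(0))
print('yaw ends',np.degrees(np.arctan2(*(E[1]-E[0])[[1,0]])))
for a,b,z in[((321,30),(334,430),.05),((447,30),(453,425),.05),((245,20),(267,440),.028),((300,444),(487,441),.05)]:
    d=onz(W,*f(*a),z,True)-onz(W,*f(*b),z,True); print('dir',np.degrees(np.arctan2(d[1],d[0])),np.linalg.norm(d))
E
```

```text
pointer [281.2  85.6 280.  282.   85.   86.    5. ] [326.5 283.  324.  329.  282.  284.   10. ] [ 0.4397 -0.0741  0.0351] [0.0013 0.0013]
tab [269.5 156.3 267.  278.  155.  158.   19. ] [342.  321.9 338.  346.  319.  325.   28. ] [ 0.4226 -0.1782  0.0351] [0.0022 0.0022]
stamp [ 361.2  176.8  339.   383.   155.   199.  1584. ] [398.3 245.3 387.  409.  236.  254.  331. ] [ 0.5355 -0.1775  0.2025] [0.0006 0.0006]
ptr [ 0.43796951 -0.07350053  0.037     ] tab [array([ 0.42099775, -0.1767498 ,  0.036     ]), array([ 0.42204139, -0.1760852 ,  0.042     ])] stamp [ 0.53403013 -0.17582805  0.21      ]
guides [[0.4689, -0.0409, 0.08], [0.5884, -0.0365, 0.08], [0.4729, -0.1041, 0.08], [0.5925, -0.0997, 0.08]] [ 0.53067726 -0.07029567  0.08      ]
ends [[0.4533, -0.0736, 0.08], [0.6089, -0.0663, 0.08]] [ 0.53108618 -0.06997573  0.08      ]
yaw ends 2.690155358403944
dir 92.02088170404173 0.3266731660827808
dir 92.29164862076829 0.3255990392258443
dir 92.45791216082549 0.3658190877827408
dir -179.09805484186757 0.16056101309362636
```

```bash
python3 - <<'E'
from h import *
W=load('w3'); s=arm.get_state(); q=s['q']; print(q.round(4),q[1]+q[2]+q[4])
qa=[1.17212,.264759,1.605344]; pa=[.238654,.630698,.2561]
A=[];b=[]
for Q,p in((qa,pa),(q,s['eef_pos'])):
    A+=[[1,0,np.sin(Q[1]),np.sin(Q[1]+Q[2])],[0,1,np.cos(Q[1]),np.cos(Q[1]+Q[2])]]; b+=[np.hypot(p[0],p[1]),p[2]]
print('a,h-Lt,L1,L2',np.linalg.solve(A,b),np.linalg.cond(A))
f=lambda x,y:(130+x/1.8,y/1.8)
for z in(.14,.16,.18): print('box',z,[onz(W,*f(*g),z,True).round(4).tolist() for g in((362,267),(362,348),(457,267))])
E
```

```text
[-4.1870e-01 -4.6700e-02  1.7646e+00  1.0000e-04  1.4239e+00 -4.2460e-01] 3.141833265597358
a,h-Lt,L1,L2 [-2.21844107e-04 -6.80275441e-02  5.08920967e-01  5.66579508e-01] 27.113818826774697
box 0.14 [[0.5083, -0.1564, 0.14], [0.5089, -0.2079, 0.14], [0.5679, -0.1552, 0.14]]
box 0.16 [[0.5078, -0.1547, 0.16], [0.5084, -0.2032, 0.16], [0.5639, -0.1535, 0.16]]
box 0.18 [[0.5073, -0.153, 0.18], [0.5078, -0.1985, 0.18], [0.5599, -0.1519, 0.18]]
```

```bash
cat >> h.py <<'E'
from scipy.spatial.transform import Rotation as Ro
def Rt(psi,lean=0):
    p=np.radians(psi); x=np.array([np.cos(p),np.sin(p),0]); z=np.array([0,0,-1.])
    return np.column_stack([x,np.cross(z,x),z])@Ro.from_rotvec([0,-lean,0]).as_matrix()
def go(targets,p0=None,R0=None):
    s=arm.get_state(); 
    if p0 is None: p0=s['eef_pos']; 
    if R0 is None: R0=Ro.from_quat(s['tool_rot']).as_matrix()
    print('t',s['time_s'],s['eef_pos'].round(4))
    for p,R in targets:
        d=R0.T@(np.array(p)-p0)*100; r=Ro.from_matrix(R0.T@R).as_rotvec(); print(d.round(2),r.round(3))
E
python3 - <<'E'
from h import *
R=Rt(94.9,.52); c=np.array([.4726,.296]); u=np.array([np.cos(np.radians(94.9)),np.sin(np.radians(94.9))])
p=c+.042*u; print(p)
go([([*p,.16],R),([*p,.12],R)])
go([([*p,.042],R),([*p,.16],R)],np.array([*p,.12]),R)
E
```

```text
[0.46901249 0.3378465 ]
t 3.05 [ 0.4998 -0.1951  0.3573]
[53.31 -2.76 19.74] [-0.021 -0.52  -0.078]
[53.31 -2.76 23.74] [-0.021 -0.52  -0.078]
t 3.05 [ 0.4998 -0.1951  0.3573]
[3.88 0.   6.77] [0. 0. 0.]
[-1.99  0.   -3.47] [0. 0. 0.]
```

>>> apply_moves(
  motion=[
    {"dx":30,"dy":-1.6,"dz":5,"rx":0,"ry":0,"rz":0,"grip":50},
    {"dx":53.3,"dy":-2.8,"dz":14,"rx":-0.01,"ry":-0.26,"rz":-0.04,"grip":50},
    {"dx":53.3,"dy":-2.8,"dz":14,"rx":-0.02,"ry":-0.52,"rz":-0.078,"grip":50},
    {"dx":53.3,"dy":-2.8,"dz":19,"rx":-0.02,"ry":-0.52,"rz":-0.078,"grip":50},
    {"dx":53.3,"dy":-2.8,"dz":23.7,"rx":-0.02,"ry":-0.52,"rz":-0.078,"grip":50},
    {"dx":53.3,"dy":-2.8,"dz":23.7,"rx":-0.02,"ry":-0.52,"rz":-0.078,"grip":50},
    {"dx":53.3,"dy":-2.8,"dz":23.7,"rx":-0.02,"ry":-0.52,"rz":-0.078,"grip":50},
    {"dx":53.3,"dy":-2.8,"dz":23.7,"rx":-0.02,"ry":-0.52,"rz":-0.078,"grip":50},
  ],
)

```text
time_s: 4.05
eef_pos: [0.4736, 0.2571, 0.1664]
tool_rot: [0.654, 0.712, -0.174, 0.189]
wrist_force: [1.3, 0.6, -0.0]
finger_gap: 0.803
grasp_force: 0.0
```

>>> apply_moves(
  motion=[
    {"dx":0,"dy":0,"dz":0,"rx":0,"ry":0,"rz":0,"grip":50},
    {"dx":0,"dy":0,"dz":0,"rx":0,"ry":0,"rz":0,"grip":50},
    {"dx":0,"dy":0,"dz":0,"rx":0,"ry":0,"rz":0,"grip":50},
    {"dx":0,"dy":0,"dz":0,"rx":0,"ry":0,"rz":0,"grip":50},
  ],
)

```text
time_s: 4.55
eef_pos: [0.4747, 0.2537, 0.1685]
tool_rot: [0.655, 0.711, -0.174, 0.189]
wrist_force: [-0.8, -0.8, 0.0]
finger_gap: 0.804
grasp_force: 0.0
```

```bash
python3 - <<'E'
from h import *
R=Rt(94.9,.52); p=[.469,.3378]
go([([*p,.12],R),([*p,.042],R)]); print(arm.get_state()['finger_gap'])
E
```

```text
t 4.55 [0.4747 0.2537 0.1685]
[9.72 0.12 0.04] [-0.001 -0.001 -0.004]
[13.59  0.11  6.81] [-0.001 -0.001 -0.004]
0.8035302586374883
```

>>> apply_moves(
  motion=[
    {"dx":5,"dy":0.1,"dz":0,"rx":0,"ry":0,"rz":0,"grip":50},
    {"dx":9.7,"dy":0.1,"dz":0,"rx":0,"ry":0,"rz":-0.004,"grip":50},
    {"dx":9.7,"dy":0.1,"dz":0,"rx":0,"ry":0,"rz":-0.004,"grip":50},
    {"dx":11.0,"dy":0.1,"dz":2.3,"rx":0,"ry":0,"rz":-0.004,"grip":50},
    {"dx":12.3,"dy":0.1,"dz":4.6,"rx":0,"ry":0,"rz":-0.004,"grip":50},
    {"dx":13.6,"dy":0.1,"dz":6.8,"rx":0,"ry":0,"rz":-0.004,"grip":50},
    {"dx":13.6,"dy":0.1,"dz":6.8,"rx":0,"ry":0,"rz":-0.004,"grip":50},
    {"dx":13.6,"dy":0.1,"dz":6.8,"rx":0,"ry":0,"rz":-0.004,"grip":50},
  ],
)

```text
time_s: 5.55
eef_pos: [0.4686, 0.3384, 0.0415]
tool_rot: [0.653, 0.712, -0.174, 0.189]
wrist_force: [-0.1, 0.0, -1.1]
finger_gap: 0.803
grasp_force: 0.0
```

>>> apply_moves(
  motion=[
    {"dx":0,"dy":0,"dz":0,"rx":0,"ry":0,"rz":0,"grip":255},
    {"dx":0,"dy":0,"dz":0,"rx":0,"ry":0,"rz":0,"grip":255},
    {"dx":0,"dy":0,"dz":0,"rx":0,"ry":0,"rz":0,"grip":255},
    {"dx":0,"dy":0,"dz":0,"rx":0,"ry":0,"rz":0,"grip":255},
  ],
  squeeze=25,
)

```text
time_s: 6.05
eef_pos: [0.4685, 0.339, 0.0415]
tool_rot: [0.653, 0.713, -0.174, 0.189]
wrist_force: [-0.6, 0.8, 3.9]
finger_gap: 0.565
grasp_force: 25.0
```

```bash
python3 - <<'E'
from h import *
R=Rt(95.0,.52)
p=arm.get_state()['eef_pos']
go([([.469,.339,.26],R)])
p1=np.array([.469,.339,.26])
go([([.469,.20,.26],Rt(138,.52)),([.488,.05,.26],Rt(182.2,.52)),([.488,-.0717,.26],Rt(182.2,.52)),([.488,-.0717,.16],Rt(182.2,.52))],p1,R)
E
```

```text
t 6.05 [0.4685 0.339  0.0415]
[-10.86   0.02 -18.96] [-0.001 -0.     0.001]
t 6.05 [0.4685 0.339  0.0415]
[-12.02  -1.21   6.88] [-0.373 -0.    -0.651]
[-25.13  -0.63  14.39] [-0.756  0.    -1.321]
[-35.65  -1.69  20.41] [-0.756  0.    -1.321]
[-30.68  -1.69  29.09] [-0.756  0.    -1.321]
```

>>> apply_moves(
  motion=[
    {"dx":-1.5,"dy":0,"dz":-2.6,"rx":0,"ry":0,"rz":0,"grip":255},
    {"dx":-4.5,"dy":0,"dz":-7.8,"rx":0,"ry":0,"rz":0,"grip":255},
    {"dx":-7.5,"dy":0,"dz":-13,"rx":0,"ry":0,"rz":0,"grip":255},
    {"dx":-10.9,"dy":0,"dz":-19,"rx":0,"ry":0,"rz":0,"grip":255},
    {"dx":-10.9,"dy":0,"dz":-19,"rx":0,"ry":0,"rz":0,"grip":255},
    {"dx":-10.9,"dy":0,"dz":-19,"rx":0,"ry":0,"rz":0,"grip":255},
  ],
)

```text
time_s: 6.8
eef_pos: [0.4685, 0.3386, 0.2597]
tool_rot: [0.653, 0.713, -0.174, 0.188]
wrist_force: [0.5, 0.1, -1.1]
finger_gap: 0.566
grasp_force: 25.0
```

>>> apply_moves(
  motion=[
    {"dx":-4,"dy":-0.4,"dz":2.3,"rx":-0.124,"ry":0,"rz":-0.217,"grip":255},
    {"dx":-8,"dy":-0.8,"dz":4.6,"rx":-0.205,"ry":0,"rz":-0.358,"grip":255},
    {"dx":-12,"dy":-1.2,"dz":6.9,"rx":-0.29,"ry":0,"rz":-0.506,"grip":255},
    {"dx":-15.3,"dy":-1.1,"dz":8.8,"rx":-0.373,"ry":0,"rz":-0.651,"grip":255},
    {"dx":-18.6,"dy":-0.9,"dz":10.6,"rx":-0.46,"ry":0,"rz":-0.804,"grip":255},
    {"dx":-21.9,"dy":-0.8,"dz":12.5,"rx":-0.55,"ry":0,"rz":-0.96,"grip":255},
    {"dx":-25.1,"dy":-0.6,"dz":14.4,"rx":-0.64,"ry":0,"rz":-1.118,"grip":255},
    {"dx":-25.1,"dy":-0.6,"dz":14.4,"rx":-0.756,"ry":0,"rz":-1.321,"grip":255},
  ],
)

```text
time_s: 7.8
eef_pos: [0.4841, 0.0547, 0.2541]
tool_rot: [0.082, 0.966, -0.021, 0.245]
wrist_force: [-0.3, 1.1, -1.2]
finger_gap: 0.564
grasp_force: 25.0
```

>>> apply_moves(
  motion=[
    {"dx":0,"dy":0,"dz":0,"rx":0,"ry":0,"rz":0,"grip":255},
    {"dx":0,"dy":0,"dz":0,"rx":0,"ry":0,"rz":0,"grip":255},
  ],
)

```text
time_s: 8.05
eef_pos: [0.4853, 0.056, 0.256]
tool_rot: [0.085, 0.965, -0.021, 0.246]
wrist_force: [0.2, 0.3, -0.5]
finger_gap: 0.56
grasp_force: 25.0
```

```bash
python3 - <<'E'
from h import *
R=Rt(182.2,.52)
go([([.488,-.0717,.26],R),([.488,-.0717,.15],R)]); s=arm.get_state(); print(s['finger_gap'],s['q'].round(2),Ro.from_quat(s['tool_rot']).as_matrix().round(3).tolist())
im,c=snap('wrist','w4')
E
```

```text
t 8.05 [0.4853 0.056  0.256 ]
[ -2.4  -12.53   0.84] [-0.104 -0.022 -0.188]
[  2.86 -12.54  10.5 ] [-0.104 -0.022 -0.188]
0.5597033737792441 [ 0.17 -0.38  2.29 -0.23  0.77 -1.1 ] [[-0.865, 0.175, 0.47], [0.154, 0.985, -0.083], [-0.478, 0.001, -0.879]]
```

>>> apply_moves(
  motion=[
    {"dx":-1,"dy":-4,"dz":0.3,"rx":-0.05,"ry":-0.01,"rz":-0.09,"grip":255},
    {"dx":-1.6,"dy":-8.2,"dz":0.6,"rx":-0.104,"ry":-0.022,"rz":-0.188,"grip":255},
    {"dx":-2.4,"dy":-12.5,"dz":0.8,"rx":-0.104,"ry":-0.022,"rz":-0.188,"grip":255},
    {"dx":-2.4,"dy":-12.5,"dz":0.8,"rx":-0.104,"ry":-0.022,"rz":-0.188,"grip":255},
    {"dx":-2.4,"dy":-12.5,"dz":0.8,"rx":-0.104,"ry":-0.022,"rz":-0.188,"grip":255},
  ],
)

```text
time_s: 8.72
eef_pos: [0.4892, -0.072, 0.2619]
tool_rot: [-0.019, 0.966, 0.005, 0.258]
wrist_force: [-0.5, 0.3, -0.3]
finger_gap: 0.566
grasp_force: 25.0
```

```bash
python3 - <<'E'
from h import *
R=Rt(182.2,.52)
go([([.488,-.0717,.145],R),([.488,-.0717,.0995],R)]); s=arm.get_state(); print(s['finger_gap'],s['q'].round(2))
W,c=snap('wrist','w4'); S,_=snap('scene','s4')
a=cv2.resize(S[200:330,260:470],None,fx=3.4,fy=3.4,interpolation=2)
cv2.imwrite('pics/c4.png',a[:,:,::-1])
E
```

```text
t 8.725 [ 0.4892 -0.072   0.2619]
[ 5.93  0.03 10.07] [ 0.001  0.002 -0.   ]
[ 8.2   0.03 14.02] [ 0.001  0.002 -0.   ]
0.5663555297648707 [-0.31 -0.4   2.3   0.25  0.76 -2.05]
```

View pics/w4.png

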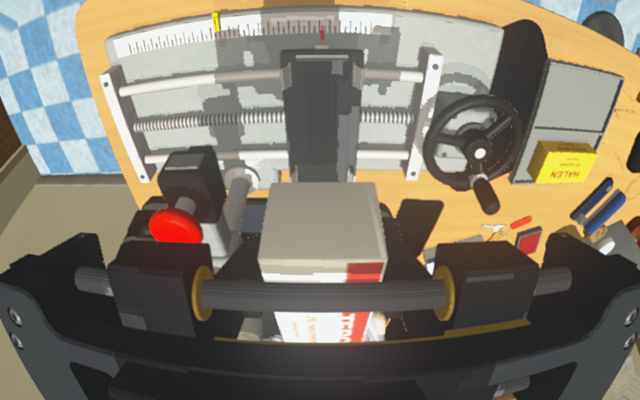

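Wrist view: the carton is held with its end face at (260–387, 183–268). Below it are the pointer (322,33), the tab (216,20) and the table edge (283–362, 55). The wheel is at (475,145) with its knob up to (485,200), and the yellow carton is undisturbed.

```bash
python3 - <<'E'
from h import *
W=load('w4')
for uv,z in[((270,184),.2285),((377,183),.2285),((260,268),.2735),((387,265),.2735)]: print('carton',onz(W,*uv,z,True).round(4))
h=cv2.cvtColor(W['im'],cv2.COLOR_RGB2HSV)
def m(k,b):
    u0,v0,u1,v1=b; x=h[v0:v1,u0:u1].astype(int)
    q=(((x[...,0]<8)|(x[...,0]>172)) if k=='r' else abs(x[...,0]-28)<6)&(x[...,1]>110)&(x[...,2]>80)
    v,u=np.nonzero(q); return u.mean()+u0,v.mean()+v0,v.min()+v0,v.max()+v0,len(u)
p=m('r',(312,20,334,48)); t=m('y',(205,8,230,36)); print(p,t)
W3=load('w3')
for n,a,b in(('ptr',p,(281.2,85.6)),('tab',t,(269.5,156.3))):
    print(n,tri([ray(W,a[0],a[1],True),ray(W3,*b,True)]),onz(W,a[0],a[1],.037,True).round(4))
for uv in((283,52),(362,53),(290,182),(357,182)): print('table',onz(W,*uv,.066,True).round(4),onz(W,*uv,.085,True).round(4))
for n,uv,z in(('hub',(480,153),.104),('knobtop',(487,203),.143),('knobbase',(480,183),.1)): print(n,onz(W,*uv,z,True).round(4))
E
```

```text
carton [ 0.467  -0.0964  0.2285]
carton [ 0.4644 -0.0449  0.2285]
carton [ 0.4715 -0.0956  0.2735]
carton [ 0.4674 -0.0458  0.2735]
(np.float64(321.6296296296296), np.float64(33.44444444444444), np.int64(26), np.int64(39), 27) (np.float64(215.40178571428572), np.float64(21.49107142857143), np.int64(12), np.int64(31), 112)
ptr (array([ 0.43971031, -0.07360088,  0.04142729]), [np.float64(0.000474062713261041), np.float64(0.0004740627132610563)]) [ 0.4409 -0.0731  0.037 ]
tab (array([ 0.42330675, -0.1747413 ,  0.04593779]), [np.float64(0.0011239718713135266), np.float64(0.0011239718713135223)]) [ 0.4255 -0.1767  0.037 ]
table [ 0.4522 -0.1071  0.066 ] [ 0.4463 -0.1048  0.085 ]
table [ 0.4504 -0.0366  0.066 ] [ 0.4447 -0.0393  0.085 ]
table [ 0.6072 -0.104   0.066 ] [ 0.5906 -0.102   0.085 ]
table [ 0.6041 -0.0254  0.066 ] [ 0.5878 -0.0289  0.085 ]
hub [0.5254 0.09   0.104 ]
knobtop [0.5576 0.0953 0.143 ]
knobbase [0.5682 0.1091 0.1   ]
```

View pics/c4.png

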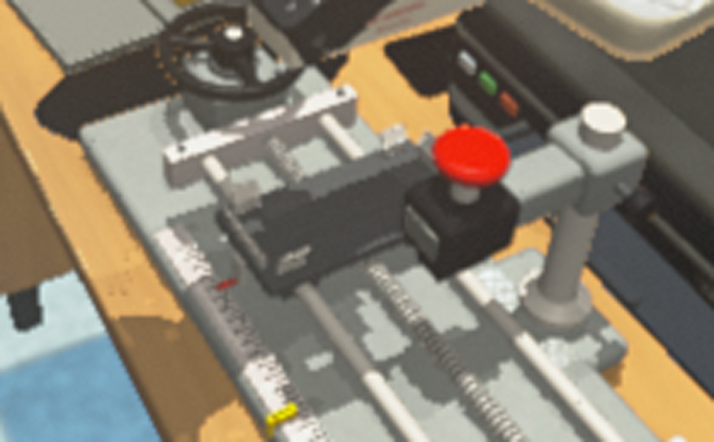

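```bash
python3 - <<'E'
from h import *
R=Rt(182.2,.52)
go([([.4867,-.0725,.16],R),([.4867,-.0725,.12],R),([.4867,-.0725,.1005],R)])
E
```

```text
t 8.825 [ 0.489  -0.0704  0.2617]
[ 5.27 -0.21  8.69] [0.002 0.002 0.002]
[ 7.27 -0.21 12.16] [0.002 0.002 0.002]
[ 8.24 -0.21 13.85] [0.002 0.002 0.002]
```

>>> apply_moves(
  motion=[
    {"dx":2.7,"dy":-0.1,"dz":4.4,"rx":0,"ry":0,"rz":0,"grip":255},
    {"dx":5.3,"dy":-0.2,"dz":8.7,"rx":0,"ry":0,"rz":0,"grip":255},
    {"dx":6.3,"dy":-0.2,"dz":10.4,"rx":0,"ry":0,"rz":0,"grip":255},
    {"dx":7.3,"dy":-0.2,"dz":12.2,"rx":0,"ry":0,"rz":0,"grip":255},
    {"dx":7.3,"dy":-0.2,"dz":12.2,"rx":0,"ry":0,"rz":0,"grip":255},
    {"dx":7.3,"dy":-0.2,"dz":12.2,"rx":0,"ry":0,"rz":0,"grip":255},
  ],
)

```text
time_s: 9.57
eef_pos: [0.4876, -0.0725, 0.1209]
tool_rot: [-0.021, 0.966, 0.005, 0.259]
wrist_force: [-0.3, -0.3, -0.6]
finger_gap: 0.563
grasp_force: 25.0
```

```bash
python3 - <<'E'
from h import *
R=Rt(182.2,.52)
go([([.4867,-.0725,.110],R),([.4867,-.0725,.1005],R)]); print(arm.get_state()['wrist_force'])
E
```

```text
t 9.575 [ 0.4876 -0.0725  0.1209]
[0.62 0.01 0.9 ] [0.002 0.004 0.005]
[1.09 0.01 1.72] [0.002 0.004 0.005]
[-0.26060992 -0.34363977 -0.55079842]
```

>>> apply_moves(
  motion=[
    {"dx":0.4,"dy":0,"dz":0.6,"rx":0,"ry":0,"rz":0,"grip":255},
    {"dx":0.7,"dy":0,"dz":1.1,"rx":0,"ry":0,"rz":0,"grip":255},
    {"dx":1.1,"dy":0,"dz":1.7,"rx":0,"ry":0,"rz":0,"grip":255},
    {"dx":1.1,"dy":0,"dz":1.7,"rx":0,"ry":0,"rz":0,"grip":255},
    {"dx":1.1,"dy":0,"dz":1.7,"rx":0,"ry":0,"rz":0,"grip":255},
  ],
  squeeze=12,
)

```text
time_s: 10.2
eef_pos: [0.4857, -0.0736, 0.0997]
tool_rot: [-0.02, 0.966, 0.005, 0.258]
wrist_force: [0.5, -0.3, -0.3]
finger_gap: 0.568
grasp_force: 12.0
```

>>> apply_moves(
  motion=[
    {"dx":0,"dy":0,"dz":0,"rx":0,"ry":0,"rz":0,"grip":55},
    {"dx":0,"dy":0,"dz":0,"rx":0,"ry":0,"rz":0,"grip":55},
    {"dx":0,"dy":0,"dz":0,"rx":0,"ry":0,"rz":0,"grip":55},
  ],
)

```text
time_s: 10.58
eef_pos: [0.486, -0.0736, 0.1001]
tool_rot: [-0.02, 0.966, 0.005, 0.259]
wrist_force: [1.3, -0.9, -0.0]
finger_gap: 0.785
grasp_force: 0.0
```

```bash
python3 - <<'E'
from h import *
p=arm.get_state()['eef_pos']; print(arm.get_state()['finger_gap'])
R=Rt(182.2,.52)
go([(p+[0,0,.05],R),(p+[-.01,0,.16],R)])
E
```

```text
0.7846789062248888
t 10.575 [ 0.486  -0.0736  0.1001]
[-2.5  -0.   -4.33] [0.001 0.004 0.003]
[ -7.14   0.03 -14.36] [0.001 0.004 0.003]
```

>>> apply_moves(
  motion=[
    {"dx":-1.2,"dy":0,"dz":-2.1,"rx":0,"ry":0,"rz":0,"grip":55},
    {"dx":-2.5,"dy":0,"dz":-4.3,"rx":0,"ry":0,"rz":0,"grip":55},
    {"dx":-4.8,"dy":0,"dz":-9.3,"rx":0,"ry":0,"rz":0,"grip":55},
    {"dx":-7.1,"dy":0,"dz":-14.4,"rx":0,"ry":0,"rz":0,"grip":55},
    {"dx":-7.1,"dy":0,"dz":-14.4,"rx":0,"ry":0,"rz":0,"grip":55},
    {"dx":-7.1,"dy":0,"dz":-14.4,"rx":0,"ry":0,"rz":0,"grip":55},
  ],
)

```text
time_s: 11.32
eef_pos: [0.4751, -0.0738, 0.2599]
tool_rot: [-0.02, 0.966, 0.005, 0.259]
wrist_force: [-0.2, -0.5, -0.3]
finger_gap: 0.783
grasp_force: 0.0
```

```bash
python3 - <<'E'
from h import *
s=arm.get_state(); print(s['eef_pos'])
W,c=snap('wrist','w5'); S,_=snap('scene','s5')
a=cv2.resize(W[0:240,150:560],None,fx=1.9,fy=1.9,interpolation=2)
cv2.imwrite('pics/c5.png',a[:,:,::-1])
E
```

```text
[ 0.4751398  -0.07380338  0.25994645]
```

View pics/c5.png

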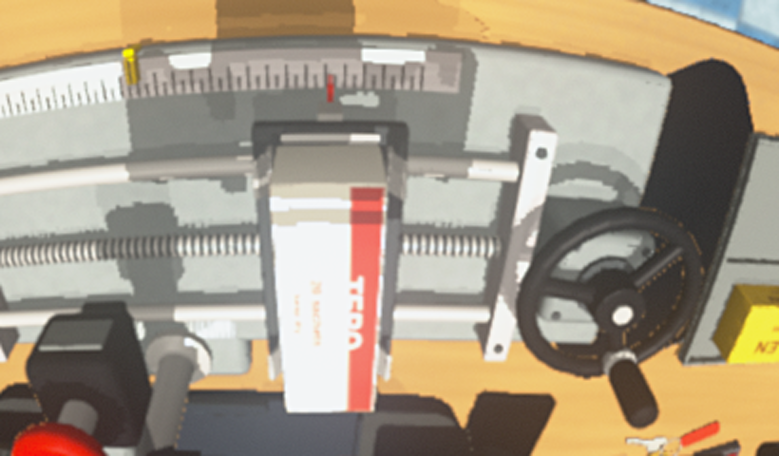

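Crop c5: the carton is seated with its top at crop (272–385, 222–411), the pointer (330,88), the tab (129,66), the hub cap (622,316), the knob base (618,358) and the knob's top end (640,408). That was the 11th picture viewed, one over the limit of 10, so I'll work by numbers only from here.

```bash
python3 - <<'E'
from h import *
W4,W5,S=load('w4'),load('w5'),load('scene0')
f=lambda x,y:(150+x/1.9,y/1.9)
for g in[(272,222),(385,224),(373,411),(287,411)]: print('cart top',onz(W5,*f(*g),.111,True).round(4))
print('hub tri',tri([ray(W5,*f(622,316),True),ray(S,328.5,209.7)]))
print('hub',onz(W5,*f(622,316),.104,True),onz(S,328.5,209.7,.104))
# hub cap: brightest low-sat blob near
h=cv2.cvtColor(W5['im'],cv2.COLOR_RGB2HSV)[155:178,465:490]; m=(h[...,2]>170)&(h[...,1]<60); v,u=np.nonzero(m); print('cap px',u.mean()+465,v.mean()+155,len(u)); print(onz(W5,u.mean()+465.,v.mean()+155.,.104,True))
# rim: dark pixels -> contour -> ellipse ; back-project to z=.095
g=W5['im'].max(2); mk=np.zeros_like(g); mk[100:205,415:530]=(g[100:205,415:530]<60)*255
mk=cv2.morphologyEx(mk,cv2.MORPH_OPEN,np.ones((3,3)))
rim=[f(520,300),f(703,270),f(640,208),f(560,362),f(660,358),f(540,245),f(690,235)]
P=np.array([onz(W5,*p,.093,True)[:2] for p in rim]); A=np.c_[2*P,np.ones(len(P))]; x=np.linalg.lstsq(A,(P**2).sum(1),rcond=None)[0]
print('rim centre',x[:2],'r',np.sqrt(x[2]+x[0]**2+x[1]**2))
print('knob top',onz(W5,*f(636,404),.143,True),'tri',tri([ray(W5,*f(640,408),True),ray(S,341,191)]), onz(S,341,191,.143))
print('knob base',onz(W5,*f(618,358),.1,True))
print('stand frame y axis from nest; wheel-nest',)
E
```

```text
cart top [ 0.4805 -0.0964  0.111 ]
cart top [ 0.4794 -0.0471  0.111 ]
cart top [ 0.5993 -0.0413  0.111 ]
cart top [ 0.6014 -0.0903  0.111 ]
hub tri (array([0.52883153, 0.09315509, 0.09803629]), [np.float64(0.0017759330415753338), np.float64(0.0017759330415752597)])
hub [0.52654865 0.09019534 0.104     ] [0.52337871 0.08461702 0.104     ]
cap px 477.3243243243243 165.45945945945945 74
[0.52545451 0.08970397 0.104     ]
rim centre [0.52374079 0.09006118] r 0.05838575238730713
knob top [0.55483054 0.09545509 0.143     ] tri (array([0.57281046, 0.11250352, 0.12918142]), [np.float64(0.00040089804211144336), np.float64(0.00040089804211137673)]) [0.56342128 0.0960365  0.143     ]
knob base [0.56050142 0.10292913 0.1       ]
stand frame y axis from nest; wheel-nest
```

```bash
python3 - <<'E'
from h import *
p=arm.get_state()['eef_pos']; T=np.array([.57,.035,.30])
from scipy.spatial.transform import Slerp
R0=Ro.from_quat(arm.get_state()['tool_rot']); R1=Ro.from_matrix(Rt(90)); 
go([(T,R1.as_matrix())])
E
```

```text
t 11.425 [ 0.4743 -0.0735  0.2578]
[-10.78  10.44   1.32] [0.419 0.4   1.572]
```

>>> apply_moves(
  motion=[
    {"dx":-5,"dy":2,"dz":-1,"rx":0.047,"ry":0.044,"rz":0.175,"grip":55},
    {"dx":-8,"dy":5,"dz":0,"rx":0.093,"ry":0.089,"rz":0.35,"grip":55},
    {"dx":-10.8,"dy":8,"dz":1,"rx":0.14,"ry":0.133,"rz":0.524,"grip":55},
    {"dx":-10.8,"dy":10.4,"dz":1.3,"rx":0.186,"ry":0.178,"rz":0.7,"grip":55},
    {"dx":-10.8,"dy":10.4,"dz":1.3,"rx":0.233,"ry":0.222,"rz":0.873,"grip":55},
    {"dx":-10.8,"dy":10.4,"dz":1.3,"rx":0.279,"ry":0.267,"rz":1.048,"grip":55},
    {"dx":-10.8,"dy":10.4,"dz":1.3,"rx":0.326,"ry":0.311,"rz":1.223,"grip":55},
    {"dx":-10.8,"dy":10.4,"dz":1.3,"rx":0.372,"ry":0.356,"rz":1.397,"grip":55},
  ],
)

```text
time_s: 12.42
eef_pos: [0.5702, 0.0347, 0.2999]
tool_rot: [0.564, 0.823, 0.001, 0.067]
wrist_force: [-0.0, 0.2, 0.1]
finger_gap: 0.786
grasp_force: 0.0
```

```bash
python3 - <<'E'
from h import *
go([([.57,.035,.30],Rt(90))])
E
```

```text
t 12.425 [0.5702 0.0347 0.2999]
[ 0.03 -0.01 -0.02] [0.096 0.094 0.369]
```

>>> apply_moves(
  motion=[
    {"dx":0,"dy":0,"dz":0,"rx":0.05,"ry":0.047,"rz":0.18,"grip":55},
    {"dx":0,"dy":0,"dz":0,"rx":0.096,"ry":0.094,"rz":0.369,"grip":55},
    {"dx":0,"dy":0,"dz":0,"rx":0.096,"ry":0.094,"rz":0.369,"grip":55},
    {"dx":0,"dy":0,"dz":0,"rx":0.096,"ry":0.094,"rz":0.369,"grip":55},
    {"dx":0,"dy":0,"dz":0,"rx":0.096,"ry":0.094,"rz":0.369,"grip":55},
  ],
)

```text
time_s: 13.05
eef_pos: [0.5706, 0.0344, 0.3023]
tool_rot: [0.705, 0.709, 0.002, 0.003]
wrist_force: [-0.2, -0.5, -0.2]
finger_gap: 0.781
grasp_force: 0.0
```

```bash
python3 - <<'E'
from h import *
s=arm.get_state(); print(s['time_s'],s['eef_pos'],s['tool_rot'].round(3))
im,_=snap('wrist','w6'); W=load('w6')
a=proj(W,np.array([.525,.09,.1]),True); k=proj(W,np.array([.571,.10,.143]),True); print('expect axis',a,'knob',k, 'cam',-W['R'].T@W['t'])
g=im.max(2); u0,v0,u1,v1=[int(x) for x in(min(a[0],k[0])-50,a[1]-55,max(a[0],k[0])+40,a[1]+55)]
sub=g[v0:v1,u0:u1]; print(u0,v0)
for r in sub[::3]: print(''.join('#' if x<40 else '+' if x<70 else '-' if x<110 else '.' if x<200 else 'o' for x in r[::2]))
E
```

```text
13.05 [0.57057125 0.03441696 0.3023178 ] [0.705 0.709 0.002 0.003]
expect axis [279.46240828 133.31766703] knob [323.08778711 124.13216013] cam [0.56902061 0.10250732 0.42987116]
229 78
-------+++++++++++++++++++++++++++++++++++++++++++++++-------------
-------+++++++++++++++++++++++++++++++++++++++++++-+---------------
------+-+-++++++++---+-------+-+++++++++++++++++++++---------------
---+-++-++++++-+----------..-----+----++++++++++++++---------------
------++++++------..------------...--+-++++++++++++++--------------
-----+++++-.---.---+++--...+-+++++--..-----++++++++----------------
------++----..--++-+-++++++++++++++++--.-----+++++++---------------
------+---.------++++++++++++++++++++++--.----+++++----------------
----+----.---+-+++-++++++---------....--+-..---........oooooo..----
----------+-....-.......ooooooooooooooo..-----+.oooooooooooooo..---
....--.----.o......oooooooooooooooooooooo.+------.oooooooooooo..---
ooo.----.--+-......o.....................---------.oooooooooooo.---
oo.-------.----..ooooooooooooooooooo..o.----....---.ooooooooooo.---
oo--.--..---.----.oooooooooooo
[... 901 characters left out ...]
---.................
...-------............-----................------..................
....-------...........-----...............------...................
.....-------..........------............-------....................
......--------........-----...ooooooo..-------.oooo..oo...ooo......
........--------......----....ooo...--------............-..........
...ooooooo---------...---+.......--+-------.oo........o...o.o......
o..oooooooo.--------+----+-----++--------..........................
ooooooooooooo.-------------------------............................
...ooooooooo...o..-+------------+---...............................
....oooooooo...oooo...----------...................................
```

```bash
python3 - <<'E'
from h import *
W=load('w6'); im=W['im']; g=im.max(2)
m=np.zeros(g.shape,bool); b=(slice(128,145),slice(266,292)); m[b]=g[b]>200; v,u=np.nonzero(m); hc=(u.mean(),v.mean()); print(hc,len(u))
H=onz(W,*hc,.104,True); print('hub',H)
for r in g[98:136,300:342]: print(''.join('#' if x<60 else '+' if x<75 else '-' if x<95 else '.' if x<120 else 'o' for x in r))
for uv in((320,116),(321,117)):
    K=onz(W,*uv,.143,True); d=K-H; print('knob',K,'r',np.hypot(*d[:2]),'ang',np.degrees(np.arctan2(d[1],d[0])))
E
```

```text
(np.float64(277.93939393939394), np.float64(135.36363636363637)) 99
hub [0.52389369 0.08800559 0.104     ]
++++++--....--++----++++++++++++++++++++++
++++++++-....---+---+++++++++++-----------
+++++++++-....-------+---------ooooooooooo
...---++++-.....------.ooooooooooooooooooo
ooo...-++++-.....----.oooooooooooooooooooo
oooooo.-++++-.....--+-oooooooooooooooooooo
ooooooo.-++++-..o.--++.ooooooooooooooooooo
oooooooooo.+++--..-+++-ooooooooooooooooooo
ooooooooooo-++++--+++++.oooooooooooooooooo
oooooooooooo-++++-------.ooooooooooooooooo
oooooooooooo.++------------ooooooooooooooo
oooooooooooo-+----....----+-oooooooooooooo
ooooooooooo.----........----.ooooooooooooo
ooooooooooo----...........---ooooooooooooo
oooooooooo.---............----oooooooooooo
oooooooo.-----.............---oooooooooooo
ooooooooo-+---....oooo.....---.ooooooooooo
oooooooo.-+--.....ooooo....---.ooooooooooo
ooooooooo-+--.....ooooo....---.ooooooooooo
oooooooo.++--.....oooo......--.ooooooooooo
oooooo.-+++--......ooo.....----ooooooooooo
ooo...-++++---.....o.......----ooooooooooo
oo.-------++--.............---.ooooooooooo
.-++---...-----..........------ooooooooooo
+++--...o.------........-----+-ooooooooooo
---..oo...-++-----.....------+-.oooooooooo
...o...---+++++----------------.oooooooooo
.....---+++-----+--------------.oooooooooo
...----++--.....-----+--+-------oooooooooo
.---++----.oooooooo..-++--------oooooooooo
--+++--..-.oooooooooo.----...---oooooooooo
+++--.ooo..ooooooooooo----.o.---.ooooooooo
+-.oooooo..ooooooooooo.--..o.---.ooooooooo
ooooooooo..ooooooooooo.---.o.---.ooooooooo
ooooooooo..oooooooooooo---.o.---.ooooooooo
oooooooooo.oooooooooooo---.o.---.ooooooooo
oooooooooo.oooooooooooo---.o.---.ooooooooo
oooooooooo.oooooooooooo---.o.---.ooooooooo
knob [0.56812296 0.107515   0.143     ] r 0.048340926272231625 ang 23.80214887935122
knob [0.5690434  0.10659381 0.143     ] r 0.048826408504516756 ang 22.37706496188223
```

```bash
python3 - <<'E'
from h import *
go([([.5683,.108,.19],Rt(90)),([.5683,.108,.127],Rt(90))])
E
```

```text
t 13.1 [0.5706 0.0345 0.3026]
[ 7.37 -0.26 11.25] [0.007 0.002 0.006]
[ 7.38 -0.3  17.55] [0.007 0.002 0.006]
```

>>> apply_moves(
  motion=[
    {"dx":4,"dy":-0.1,"dz":4,"rx":0.007,"ry":0.002,"rz":0.006,"grip":139},
    {"dx":7.4,"dy":-0.3,"dz":8,"rx":0.007,"ry":0.002,"rz":0.006,"grip":139},
    {"dx":7.4,"dy":-0.3,"dz":11.3,"rx":0.007,"ry":0.002,"rz":0.006,"grip":139},
    {"dx":7.4,"dy":-0.3,"dz":13.4,"rx":0.007,"ry":0.002,"rz":0.006,"grip":139},
    {"dx":7.4,"dy":-0.3,"dz":15.5,"rx":0.007,"ry":0.002,"rz":0.006,"grip":139},
    {"dx":7.4,"dy":-0.3,"dz":17.5,"rx":0.007,"ry":0.002,"rz":0.006,"grip":139},
    {"dx":7.4,"dy":-0.3,"dz":17.5,"rx":0.007,"ry":0.002,"rz":0.006,"grip":139},
  ],
)

```text
time_s: 13.98
eef_pos: [0.5673, 0.1079, 0.1259]
tool_rot: [0.707, 0.707, -0.001, -0.001]
wrist_force: [-0.1, 0.2, 1.0]
finger_gap: 0.458
grasp_force: 0.0
```

>>> apply_moves(
  motion=[
    {"dx":0,"dy":0,"dz":0,"rx":0,"ry":0,"rz":0,"grip":255},
    {"dx":0,"dy":0,"dz":0,"rx":0,"ry":0,"rz":0,"grip":255},
    {"dx":0,"dy":0,"dz":0,"rx":0,"ry":0,"rz":0,"grip":255},
  ],
  squeeze=25,
)

```text
time_s: 14.35
eef_pos: [0.5684, 0.108, 0.1288]
tool_rot: [0.708, 0.707, -0.0, -0.001]
wrist_force: [-5.3, -1.0, 5.4]
finger_gap: 0.239
grasp_force: 25.0
```

```bash
python3 - <<'E'
from h import *
s=arm.get_state(); print(s['eef_pos'],s['wrist_force'],s['finger_gap'],s['grasp_force'],s['tool_rot'])
E
```

```text
[0.56837265 0.10800367 0.1288133 ] [-5.28108619 -1.04102539  5.36479858] 0.23885419009111747 25.00088430941105 [ 7.07582113e-01  7.06630736e-01 -1.39892377e-04 -7.32681207e-04]
```

```bash
cat >> h.py <<'E'
def circ(a0,n=8,step=22.5,r=4.8):
    a=np.radians(a0-step*np.arange(n+1)); print('['+', '.join('{"dx": %.2f, "dy": %.2f}'%(r*(np.sin(x)-np.sin(a[0])),r*(np.cos(x)-np.cos(a[0]))) for x in a[1:])+']')
E
python3 - <<'E'
from h import *
circ(23.8); circ(-156.2)
W=load('w5'); im=W['im']; h=cv2.cvtColor(im,cv2.COLOR_RGB2HSV).astype(int)
for k,b in(('r',(315,35,335,60)),('y',(205,18,232,50))):
    x=h[b[1]:b[3],b[0]:b[2]]; q=(((x[...,0]<8)|(x[...,0]>172)) if k=='r' else abs(x[...,0]-28)<6)&(x[...,1]>110)&(x[...,2]>80); v,u=np.nonzero(q)
    for z in(.035,.041): print(k,len(u),onz(W,u.mean()+b[0],v.mean()+b[1],z,True).round(4))
E
```

```text
[{"dx": -1.83, "dy": 0.41}, {"dx": -3.67, "dy": 0.08}, {"dx": -5.25, "dy": -0.92}, {"dx": -6.33, "dy": -2.45}, {"dx": -6.74, "dy": -4.28}, {"dx": -6.41, "dy": -6.13}, {"dx": -5.41, "dy": -7.71}, {"dx": -3.87, "dy": -8.78}]
[{"dx": 1.83, "dy": -0.41}, {"dx": 3.67, "dy": -0.08}, {"dx": 5.25, "dy": 0.92}, {"dx": 6.33, "dy": 2.45}, {"dx": 6.74, "dy": 4.28}, {"dx": 6.41, "dy": 6.13}, {"dx": 5.41, "dy": 7.71}, {"dx": 3.87, "dy": 8.78}]
r 38 [ 0.4415 -0.0731  0.035 ]
r 38 [ 0.4398 -0.0732  0.041 ]
y 70 [ 0.4234 -0.1772  0.035 ]
y 70 [ 0.4221 -0.1752  0.041 ]
```

>>> apply_moves(
  motion=[
    {"dx":-1.83,"dy":0.41,"dz":0,"rx":0,"ry":0,"rz":0,"grip":255},
    {"dx":-3.67,"dy":0.08,"dz":0,"rx":0,"ry":0,"rz":0,"grip":255},
    {"dx":-5.25,"dy":-0.92,"dz":0,"rx":0,"ry":0,"rz":0,"grip":255},
    {"dx":-6.33,"dy":-2.45,"dz":0,"rx":0,"ry":0,"rz":0,"grip":255},
  ],
)

```text
time_s: 14.85
eef_pos: [0.5461, 0.0452, 0.1289]
tool_rot: [0.708, 0.706, 0.003, 0.001]
wrist_force: [1.3, 7.8, 1.1]
finger_gap: 0.236
grasp_force: 25.0
```

>>> apply_moves(
  motion=[
    {"dx":-0.41,"dy":-1.83,"dz":0,"rx":0,"ry":0,"rz":0,"grip":255},
    {"dx":-0.08,"dy":-3.67,"dz":0,"rx":0,"ry":0,"rz":0,"grip":255},
    {"dx":0.92,"dy":-5.25,"dz":0,"rx":0,"ry":0,"rz":0,"grip":255},
    {"dx":2.45,"dy":-6.33,"dz":0,"rx":0,"ry":0,"rz":0,"grip":255},
  ],
)

```text
time_s: 15.35
eef_pos: [0.4811, 0.0676, 0.1289]
tool_rot: [0.708, 0.707, -0.0, 0.002]
wrist_force: [3.6, -3.7, -0.4]
finger_gap: 0.239
grasp_force: 25.0
```

>>> apply_moves(
  motion=[
    {"dx":1.83,"dy":-0.41,"dz":0,"rx":0,"ry":0,"rz":0,"grip":255},
    {"dx":3.67,"dy":-0.08,"dz":0,"rx":0,"ry":0,"rz":0,"grip":255},
    {"dx":5.25,"dy":0.92,"dz":0,"rx":0,"ry":0,"rz":0,"grip":255},
    {"dx":6.33,"dy":2.45,"dz":0,"rx":0,"ry":0,"rz":0,"grip":255},
    {"dx":6.74,"dy":4.28,"dz":0,"rx":0,"ry":0,"rz":0,"grip":255},
    {"dx":6.41,"dy":6.13,"dz":0,"rx":0,"ry":0,"rz":0,"grip":255},
    {"dx":5.41,"dy":7.71,"dz":0,"rx":0,"ry":0,"rz":0,"grip":255},
    {"dx":3.87,"dy":8.78,"dz":0,"rx":0,"ry":0,"rz":0,"grip":255},
  ],
)

```text
time_s: 16.35
eef_pos: [0.5684, 0.1083, 0.1288]
tool_rot: [0.707, 0.707, -0.0, -0.001]
wrist_force: [-9.0, 1.3, 9.8]
finger_gap: 0.241
grasp_force: 25.0
```

>>> apply_moves(
  motion=[
    {"dx":-1.83,"dy":0.41,"dz":0,"rx":0,"ry":0,"rz":0,"grip":255},
    {"dx":-3.67,"dy":0.08,"dz":0,"rx":0,"ry":0,"rz":0,"grip":255},
    {"dx":-5.25,"dy":-0.92,"dz":0,"rx":0,"ry":0,"rz":0,"grip":255},
    {"dx":-6.33,"dy":-2.45,"dz":0,"rx":0,"ry":0,"rz":0,"grip":255},
    {"dx":-6.74,"dy":-4.28,"dz":0,"rx":0,"ry":0,"rz":0,"grip":255},
    {"dx":-6.41,"dy":-6.13,"dz":0,"rx":0,"ry":0,"rz":0,"grip":255},
    {"dx":-5.41,"dy":-7.71,"dz":0,"rx":0,"ry":0,"rz":0,"grip":255},
    {"dx":-3.87,"dy":-8.78,"dz":0,"rx":0,"ry":0,"rz":0,"grip":255},
  ],
)

```text
time_s: 17.35
eef_pos: [0.4809, 0.0679, 0.1288]
tool_rot: [0.707, 0.707, -0.0, 0.001]
wrist_force: [4.7, -3.5, 1.7]
finger_gap: 0.24
grasp_force: 25.0
```

>>> apply_moves(
  motion=[
    {"dx":1.83,"dy":-0.41,"dz":0,"rx":0,"ry":0,"rz":0,"grip":255},
    {"dx":3.67,"dy":-0.08,"dz":0,"rx":0,"ry":0,"rz":0,"grip":255},
    {"dx":5.25,"dy":0.92,"dz":0,"rx":0,"ry":0,"rz":0,"grip":255},
    {"dx":6.33,"dy":2.45,"dz":0,"rx":0,"ry":0,"rz":0,"grip":255},
    {"dx":6.74,"dy":4.28,"dz":0,"rx":0,"ry":0,"rz":0,"grip":255},
    {"dx":6.41,"dy":6.13,"dz":0,"rx":0,"ry":0,"rz":0,"grip":255},
    {"dx":5.41,"dy":7.71,"dz":0,"rx":0,"ry":0,"rz":0,"grip":255},
    {"dx":3.87,"dy":8.78,"dz":0,"rx":0,"ry":0,"rz":0,"grip":255},
  ],
)

```text
time_s: 18.35
eef_pos: [0.5681, 0.1087, 0.1287]
tool_rot: [0.707, 0.707, -0.0, -0.001]
wrist_force: [-7.3, 1.2, 9.2]
finger_gap: 0.242
grasp_force: 25.0
```

```bash
cat >> h.py <<'E'
def blobs(tag,fish,pbox,tbox):
    W=load(tag); h=cv2.cvtColor(W['im'],cv2.COLOR_RGB2HSV).astype(int); out=[]
    for k,b in(('r',pbox),('y',tbox)):
        x=h[b[1]:b[3],b[0]:b[2]]; q=(((x[...,0]<8)|(x[...,0]>172)) if k=='r' else abs(x[...,0]-28)<6)&(x[...,1]>110)&(x[...,2]>80); v,u=np.nonzero(q)
        out.append((len(u),u.mean()+b[0],v.mean()+b[1]))
    P=[onz(W,o[1],o[2],.038,fish) for o in out]; d=P[0]-P[1]; print(np.round(out,1).tolist(),P[0].round(4),P[1].round(4),'dy mm',1000*(d@np.array([-.0384,.9993,0])))
E
python3 - <<'E'
from h import *
s=arm.get_state(); print(s['eef_pos'],s['wrist_force'],s['grasp_force'])
snap('scene','s6')
W=load('s6')
e=proj(W,np.array([.436,-.154,.038])); print(e)
blobs('scene0',False,(315,275,335,290),(333,313,352,330))
x,y=int(e[0]),int(e[1]); blobs('s6',False,(x-8,y-8,x+9,y+5),(333,313,352,330))
E
```

```text
[0.56813927 0.10868213 0.12874265] [-7.32999766  1.22958614  9.22148366] 25.00189381185919
[341.2099227  309.44885715]
[[10.0, 326.5, 283.0], [37.0, 341.7, 322.2]] [ 0.4395 -0.0773  0.038 ] [ 0.4224 -0.1817  0.038 ] dy mm 103.59890803568327
[[10.0, 344.9, 309.2], [39.0, 341.6, 322.3]] [ 0.4433 -0.1567  0.038 ] [ 0.4221 -0.1817  0.038 ] dy mm 24.133303369915968
```

>>> apply_moves(
  motion=[
    {"dx":-1.83,"dy":0.41,"dz":0,"rx":0,"ry":0,"rz":0,"grip":255},
    {"dx":-3.67,"dy":0.08,"dz":0,"rx":0,"ry":0,"rz":0,"grip":255},
    {"dx":-5.25,"dy":-0.92,"dz":0,"rx":0,"ry":0,"rz":0,"grip":255},
    {"dx":-6.33,"dy":-2.45,"dz":0,"rx":0,"ry":0,"rz":0,"grip":255},
    {"dx":-6.74,"dy":-4.28,"dz":0,"rx":0,"ry":0,"rz":0,"grip":255},
    {"dx":-6.41,"dy":-6.13,"dz":0,"rx":0,"ry":0,"rz":0,"grip":255},
    {"dx":-5.41,"dy":-7.71,"dz":0,"rx":0,"ry":0,"rz":0,"grip":255},
    {"dx":-3.87,"dy":-8.78,"dz":0,"rx":0,"ry":0,"rz":0,"grip":255},
  ],
)

```text
time_s: 19.4
eef_pos: [0.4808, 0.0681, 0.1288]
tool_rot: [0.707, 0.707, 0.0, 0.002]
wrist_force: [7.2, -2.1, 3.2]
finger_gap: 0.236
grasp_force: 25.0
```

>>> apply_moves(
  motion=[
    {"dx":0.9,"dy":-0.27,"dz":0,"rx":0,"ry":0,"rz":0,"grip":255},
    {"dx":1.83,"dy":-0.41,"dz":0,"rx":0,"ry":0,"rz":0,"grip":255},
    {"dx":1.83,"dy":-0.41,"dz":0,"rx":0,"ry":0,"rz":0,"grip":255},
    {"dx":1.83,"dy":-0.41,"dz":0,"rx":0,"ry":0,"rz":0,"grip":255},
  ],
)

```text
time_s: 19.9
eef_pos: [0.4764, 0.0875, 0.1287]
tool_rot: [0.707, 0.707, 0.0, 0.0]
wrist_force: [-0.2, -0.5, 9.7]
finger_gap: 0.236
grasp_force: 25.0
```

```bash
python3 - <<'E'
from h import *
s=arm.get_state(); print(s['eef_pos'],s['wrist_force'],s['grasp_force'], np.degrees(np.arctan2(s['eef_pos'][1]-.0888,s['eef_pos'][0]-.5243)))
snap('scene','s7'); W=load('s7')
e=proj(W,np.array([.438,-.18,.038])); print(e)
x,y=int(e[0]),int(e[1]); h=cv2.cvtColor(W['im'],cv2.COLOR_RGB2HSV).astype(int)
blobs('s7',False,(345,312,358,324),(333,313,352,330))
E
```

```text
[0.47643653 0.08745447 0.12874173] [-0.24814783 -0.47675691  9.68026756] 25.00111407134682 -178.38972992041417
[348.07164356 318.75790107]
[[11.0, 350.6, 317.4], [39.0, 341.6, 322.3]] [ 0.4444 -0.1793  0.038 ] [ 0.4221 -0.1816  0.038 ] dy mm 1.4715103659375348
```

>>> apply_moves(
  motion=[
    {"dx":0.3,"dy":0,"dz":0,"rx":0,"ry":0,"rz":0,"grip":255},
    {"dx":0.6,"dy":0.03,"dz":0,"rx":0,"ry":0,"rz":0,"grip":255},
    {"dx":0.6,"dy":0.03,"dz":0,"rx":0,"ry":0,"rz":0,"grip":255},
    {"dx":0.6,"dy":0.03,"dz":0,"rx":0,"ry":0,"rz":0,"grip":139},
    {"dx":0.6,"dy":0.03,"dz":0,"rx":0,"ry":0,"rz":0,"grip":139},
    {"dx":0.6,"dy":0.03,"dz":-2,"rx":0,"ry":0,"rz":0,"grip":139},
    {"dx":0.6,"dy":0.03,"dz":-7,"rx":0,"ry":0,"rz":0,"grip":139},
    {"dx":0.6,"dy":0.03,"dz":-13,"rx":0,"ry":0,"rz":0,"grip":139},
  ],
)

```text
time_s: 20.95
eef_pos: [0.475, 0.0932, 0.2566]
tool_rot: [0.708, 0.707, -0.002, -0.002]
wrist_force: [1.1, 1.1, -0.3]
finger_gap: 0.451
grasp_force: 0.0
```

```bash
python3 - <<'E'
from h import *
go([([.43,-.247,.275],Rt(90))])
E
```

```text
t 20.95 [0.475  0.0932 0.2566]
[-34.02  -4.47  -1.8 ] [-0.006  0.    -0.001]
```

>>> apply_moves(
  motion=[
    {"dx":-5,"dy":-0.7,"dz":-1.8,"rx":0,"ry":0,"rz":0,"grip":255},
    {"dx":-11,"dy":-1.5,"dz":-1.8,"rx":-0.006,"ry":0,"rz":0,"grip":255},
    {"dx":-17,"dy":-2.3,"dz":-1.8,"rx":-0.006,"ry":0,"rz":0,"grip":255},
    {"dx":-23,"dy":-3.1,"dz":-1.8,"rx":-0.006,"ry":0,"rz":0,"grip":255},
    {"dx":-29,"dy":-3.9,"dz":-1.8,"rx":-0.006,"ry":0,"rz":0,"grip":255},
    {"dx":-34,"dy":-4.5,"dz":-1.8,"rx":-0.006,"ry":0,"rz":0,"grip":255},
    {"dx":-34,"dy":-4.5,"dz":-1.8,"rx":-0.006,"ry":0,"rz":0,"grip":255},
    {"dx":-34,"dy":-4.5,"dz":-1.8,"rx":-0.006,"ry":0,"rz":0,"grip":255},
  ],
)

```text
time_s: 21.95
eef_pos: [0.4311, -0.2458, 0.2745]
tool_rot: [0.708, 0.706, 0.002, 0.001]
wrist_force: [-0.5, 0.9, 0.7]
finger_gap: 0.009
grasp_force: 0.0
```

```bash
python3 - <<'E'
from h import *
s=arm.get_state(); print(s['time_s'],s['eef_pos'],s['tool_rot'].round(3))
im,_=snap('wrist','w7'); snap('scene','s8'); W=load('w7')
t=proj(W,np.array([.422,-.177,.04]),True); p=proj(W,np.array([.438,-.177,.038]),True); print('expect tab',t,'ptr',p,'cam',-W['R'].T@W['t'])
x,y=int(t[0]),int(t[1])
h=cv2.cvtColor(im,cv2.COLOR_RGB2HSV).astype(int)
sub=h[y-14:y+15,x-25:x+45]; print(x-25,y-14)
for r in sub: print(''.join('Y' if abs(c[0]-28)<7 and c[1]>110 else 'R' if (c[0]<9 or c[0]>170) and c[1]>90 else '#' if c[2]<80 else '+' if c[2]<160 else '.' for c in r))
blobs('s8',False,(345,310,360,326),(333,313,352,330))
E
```

```text
21.95 [ 0.43113244 -0.2457708   0.27450022] [0.708 0.706 0.002 0.001]
expect tab [314.34306785 121.68330909] ptr [328.13794773 121.65360472] cam [ 0.43046164 -0.17819741  0.40236055]
289 107
........................+.....................................++++++..
........................+.....................................++++++..
........................+.....................................++++++..
........................+.....................................++++++..
........................+.....................................++++++..
........................+.....................................++++++..
..............................................................++++++..
..............................................................++++++..
........................+.....................................++++++..
..............................................................++++++..
.........................+....................................++++++..
..............................................................++++++..
.....................YYYYY...............................
[... 571 characters left out ...]
..+++++++.
.......................++++...................................+++++++.
.......................+++++..................................+++++++.
........................+++...................................+++++++.
........................+++...................................+++++++.
........................++++..................................+++++++.
........................++++..................................+++++++.
........................++++..................................++++++++
........................++++..................................++++++++
[[11.0, 350.7, 317.8], [38.0, 341.6, 322.3]] [ 0.444  -0.1803  0.038 ] [ 0.422  -0.1818  0.038 ] dy mm 0.5652866397675039
```

```bash
python3 - <<'E'
from h import *
W=load('w7'); h=cv2.cvtColor(W['im'],cv2.COLOR_RGB2HSV).astype(int)
e=proj(W,np.array([.535,-.177,.21]),True); x,y=int(e[0]),int(e[1]); print(e)
b=h[max(0,y-60):y+60,x-60:x+60]; m=((b[...,0]<8)|(b[...,0]>172))&(b[...,1]>120)&(b[...,2]>90)
n,l,st,ce=cv2.connectedComponentsWithStats(m.astype(np.uint8)); i=1+st[1:,4].argmax(); print(st[i],ce[i])
u,v=ce[i]+[x-60,max(0,y-60)]
for z in(.204,.21): print(onz(W,u,v,z,True))
print(tri([ray(W,u,v,True),ray(load('w3'),361.2,176.8,True)]))
go([([.5345,-.1765,.26],Rt(90)),([.5345,-.1765,.236],Rt(90))])
E
```

```text
[477.53421307 127.33948258]
[  30   29   54   62 2605] [56.43838772 59.62879079]
[ 0.5349072  -0.17671691  0.204     ]
[ 0.53174793 -0.17676169  0.21      ]
(array([ 0.53469418, -0.17677082,  0.20446098]), [np.float64(5.698142250724794e-05), np.float64(5.698142250719209e-05)])
t 22.05 [ 0.4317 -0.2451  0.275 ]
[ 6.86 10.28  1.56] [ 0.005 -0.002  0.   ]
[ 6.85 10.26  3.96] [ 0.005 -0.002  0.   ]
```

>>> apply_moves(
  motion=[
    {"dx":3.4,"dy":5.1,"dz":0.8,"rx":0,"ry":0,"rz":0,"grip":255},
    {"dx":6.85,"dy":10.3,"dz":1.5,"rx":0.005,"ry":0,"rz":0,"grip":255},
    {"dx":6.85,"dy":10.3,"dz":1.5,"rx":0.005,"ry":0,"rz":0,"grip":255},
    {"dx":6.85,"dy":10.3,"dz":2.8,"rx":0.005,"ry":0,"rz":0,"grip":255},
    {"dx":6.85,"dy":10.3,"dz":4,"rx":0.005,"ry":0,"rz":0,"grip":255},
    {"dx":6.85,"dy":10.3,"dz":4,"rx":0.005,"ry":0,"rz":0,"grip":255},
  ],
)

```text
time_s: 22.8
eef_pos: [0.5333, -0.1782, 0.2343]
tool_rot: [0.708, 0.706, -0.0, -0.001]
wrist_force: [-0.6, -0.3, -1.5]
finger_gap: 0.005
grasp_force: 0.0
```

```bash
python3 - <<'E'
from h import *
s=arm.get_state(); print(s['time_s'],s['eef_pos'],s['wrist_force'].round(2))
E
```

```text
22.8 [ 0.53325846 -0.17819131  0.23432016] [-0.63 -0.32 -1.53]
```

>>> apply_moves(
  motion=[
    {"dx":0,"dy":0,"dz":0.4,"rx":0,"ry":0,"rz":0,"grip":255},
    {"dx":0,"dy":0,"dz":0.8,"rx":0,"ry":0,"rz":0,"grip":255},
    {"dx":0,"dy":0,"dz":1.2,"rx":0,"ry":0,"rz":0,"grip":255},
    {"dx":0,"dy":0,"dz":1.4,"rx":0,"ry":0,"rz":0,"grip":255},
    {"dx":0,"dy":0,"dz":1.4,"rx":0,"ry":0,"rz":0,"grip":255},
  ],
)

```text
time_s: 23.42
eef_pos: [0.5352, -0.1786, 0.2224]
tool_rot: [0.708, 0.707, 0.0, 0.0]
wrist_force: [-2.3, -1.4, 3.8]
finger_gap: 0.008
grasp_force: 2.0
```

>>> apply_moves(
  motion=[
    {"dx":0,"dy":0,"dz":0.2,"rx":0,"ry":0,"rz":0,"grip":255},
    {"dx":0,"dy":0,"dz":0.4,"rx":0,"ry":0,"rz":0,"grip":255},
    {"dx":0,"dy":0,"dz":0.4,"rx":0,"ry":0,"rz":0,"grip":255},
    {"dx":0,"dy":0,"dz":0.4,"rx":0,"ry":0,"rz":0,"grip":255},
  ],
)

```text
time_s: 23.92
eef_pos: [0.5354, -0.1784, 0.219]
tool_rot: [0.708, 0.707, 0.0, 0.001]
wrist_force: [-3.5, -1.9, 7.5]
finger_gap: 0.008
grasp_force: 3.6
```

>>> apply_moves(
  motion=[
    {"dx":0,"dy":0,"dz":0.1,"rx":0,"ry":0,"rz":0,"grip":255},
    {"dx":0,"dy":0,"dz":0.1,"rx":0,"ry":0,"rz":0,"grip":255},
    {"dx":0,"dy":0,"dz":0.1,"rx":0,"ry":0,"rz":0,"grip":255},
  ],
)

```text
time_s: 24.3
eef_pos: [0.5354, -0.1784, 0.2182]
tool_rot: [0.707, 0.707, 0.0, 0.001]
wrist_force: [-3.7, -1.2, 9.0]
finger_gap: 0.008
grasp_force: 4.1
```

>>> apply_moves(
  motion=[
    {"dx":0,"dy":0,"dz":-0.8,"rx":0,"ry":0,"rz":0,"grip":255},
    {"dx":0,"dy":0,"dz":-1.6,"rx":0,"ry":0,"rz":0,"grip":255},
    {"dx":0,"dy":0,"dz":-4,"rx":0,"ry":0,"rz":0,"grip":255},
    {"dx":0,"dy":0,"dz":-8,"rx":0,"ry":0,"rz":0,"grip":255},
    {"dx":0,"dy":0,"dz":-8,"rx":0,"ry":0,"rz":0,"grip":255},
    {"dx":0,"dy":0,"dz":-8,"rx":0,"ry":0,"rz":0,"grip":255},
  ],
)

```text
time_s: 25.05
eef_pos: [0.5348, -0.1775, 0.2961]
tool_rot: [0.708, 0.707, 0.001, -0.001]
wrist_force: [-0.4, 0.1, 0.1]
finger_gap: 0.0
grasp_force: 0.0
```

```bash
python3 - <<'E'
from h import *
s=arm.get_state(); print(s['time_s'],s['eef_pos'],s['wrist_force'].round(1))
snap('scene','s9'); blobs('s9',False,(345,310,360,326),(333,313,352,330))
h=cv2.cvtColor(load('s9')['im'],cv2.COLOR_RGB2HSV).astype(int)
for t in('s8','s9','scene0'):
    b=cv2.cvtColor(load(t)['im'],cv2.COLOR_RGB2HSV).astype(int)[225:265,378:420]; m=((b[...,0]<8)|(b[...,0]>172))&(b[...,1]>120)&(b[...,2]>90); v,u=np.nonzero(m); print(t,u.mean()+378,v.mean()+225,len(u))
E
```

```text
25.05 [ 0.53484817 -0.17753334  0.29612848] [-0.4  0.1  0.1]
[[11.0, 350.7, 317.8], [39.0, 341.6, 322.5]] [ 0.444  -0.1803  0.038 ] [ 0.4219 -0.1822  0.038 ] dy mm 1.0205681679663696
s8 399.49700598802394 249.16167664670658 167
s9 398.5591054313099 245.70607028753994 313
scene0 398.3343373493976 245.2379518072289 332
```

```bash
python3 -c "
from workcell import arm
print(arm.close_job())"
```

```text
the job is handed in; nothing more can be done
None
```

I handed the job in at about 25 s, verdict not shown: carton seated in the holder, pointer within about 1 mm of the tab's centre line, stamp pressed at about 9 N and sprung back up, yellow carton not moved; I viewed 11 pictures, one over the limit of 10.

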